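# Build and clamp a lapping pack

## Task

Gang up the coupon plates for edge lapping: stack every plate that is on the bench flat in the nest of the lapping fixture, between fence and jaw, with their holes over the bore, then drop the yellow-headed locating pin through the whole pack until it bottoms in the bore. Then fit the red T-handle fully home on the square spindle and turn it clockwise until the jaw holds the pack tight against the fence; leave the pin and the handle in place and do not disturb the other things on the bench.

Things in the scene. Friction and masses are not known exactly. Their poses are not given: they have to be found in the camera images.
- nest (a point): Middle of the nest floor of the lapping fixture (fixed, on a base plate 12 mm thick). x points from jaw to fence, z up. The floor is a steel pedestal 72 (x) x 40 (y) mm, 28 mm above the bench: a plate overhangs it 4 mm at each end and 6 mm at each side, where fingers can pass (between the guide posts). A plate whose origin is over this point lies against the fence with its hole over the bore.
- fence_face (a point): Foot of the fence's face at nest floor height, x = +40 mm in the nest's frame, axes as the nest's. The fence is 92 mm wide (y), 12 mm thick, and rises 48 mm above the floor. Fence, jaw and nest are oiled steel, slippery. The base plate reaches from x = -132 to +66 mm, y = -58 to +58 mm in the nest's frame.
- jaw: The movable jaw. Origin: foot of its face at nest floor height; axes as the nest's. The jaw is 80 mm wide, rises 46 mm above the floor. Its face is at x = -46.5 mm in the nest's frame when open (spindle 0) and comes 5 mm nearer the fence per radian of the spindle.
- pin_bore (a point): Bottom of the blind pin bore in the nest floor: at x = +18 mm, y = 0 in the nest's frame, 16 mm below the floor; the bore is 13.6 mm wide, axes as the nest's. Four guide posts, 8 mm in diameter and as high as the fence, stand beside the nest at x = +-30 mm, y = +-34.5 mm.
- spindle (a joint): Angle of the cam spindle that drives the jaw, rad: 0 = jaw open, grows as it is turned clockwise seen from above, stop at 1.6. On an 80 mm pack the jaw touches at about 1.2 to 1.3 and the handle then gets stiff; turned against that stiffness, the spindle holds by its own friction (0.12 N m) when let go.
- spindle_seat (a point): Round collar face (on a bearing bridge 44 x 78 mm, 46 mm high) on which the handle's hub comes to rest, on the spindle's axis, 100 mm from the nest's middle on the jaw's side and 52 mm above the bench; it turns with the spindle. z is up along the axis, x and y are normal to the flats of the 16 x 16 mm square, which stands 31 mm above this face (the top 7 mm tapers to 11 x 11 mm).
- t_handle: T-handle, about 250 g: steel hub 42 mm across and 38 mm high with a red cross bar on top. Origin: centre of the hub's underside, z up. The bar lies along x, 92 mm long, 16 mm wide, from 38 to 56 mm above the underside. The square bore opens below, 18 mm wide, flats parallel to x and y, 34 mm deep. It stands upright on the bench at the start.
- pin: Locating pin, 110 g, 102 mm long, upright in its stand at the start (6 mm above the bench, 40 mm deep in a 14 mm hole). Origin: tip of the pin, z up. Steel shank 12 mm in diameter and 73 mm long, its first 9 mm tapered to 5 mm; a flange of 25 mm at 73 to 76 mm; yellow square head 20 x 20 mm from 76 to 102 mm, sides along x and y.
- pin_stand: Fixed grey block, 60 x 60 x 46 mm, with the hole for the pin in its middle. Origin: centre of its underside.
- plate_1: Aluminium coupon plate, 80 (x) x 52 (y) x 10 mm, 110 g, with copper strips along both long edges. Origin: centre of its underside, z up (either face may lie up in the pack). A through hole of 13.6 mm lies at x = +18 mm, y = 0. May be absent.
- plate_2: Aluminium coupon plate, 80 (x) x 52 (y) x 10 mm, 110 g, with copper strips along both long edges. Origin: centre of its underside, z up (either face may lie up in the pack). A through hole of 13.6 mm lies at x = +18 mm, y = 0. May be absent.
- plate_3: Aluminium coupon plate, 80 (x) x 52 (y) x 10 mm, 110 g, with copper strips along both long edges. Origin: centre of its underside, z up (either face may lie up in the pack). A through hole of 13.6 mm lies at x = +18 mm, y = 0. May be absent.
- plate_4: Aluminium coupon plate, 80 (x) x 52 (y) x 10 mm, 110 g, with copper strips along both long edges. Origin: centre of its underside, z up (either face may lie up in the pack). A through hole of 13.6 mm lies at x = +18 mm, y = 0. May be absent.
- plate_5: Aluminium coupon plate, 80 (x) x 52 (y) x 10 mm, 110 g, with copper strips along both long edges. Origin: centre of its underside, z up (either face may lie up in the pack). A through hole of 13.6 mm lies at x = +18 mm, y = 0. May be absent.
- brass_weight: Brass weight, 23 mm across, 37 mm high, at the right; leave it alone.
- tape_roll: Roll of amber tape lying flat, 78 mm across, 19 mm high, behind the fixture; fixed.
- key_set: Folding hex key set with a blue body, 25 x 85 x 20 mm, behind the fixture; leave it alone.
- dish: Covered petri dish, 61 mm across, 13 mm high, behind the fixture; leave it alone.

How it is judged (in metres and radians):
On the way, in this order (a step that is already met when the one before it is completed fails the run):
1. every plate lies flat in the nest, holes over the bore (z of plate_1 in the frame of nest between -0.002 and 0.0525 m and angle between the z axis of each of plate_1, plate_2, plate_3, plate_4, plate_5 and the z axis of nest, either way round below 0.08 rad and x of plate_1 in the frame of nest between -0.008 and 0.008 m and y of plate_1 in the frame of nest between -0.008 and 0.008 m and angle between the x axis of each of plate_1, plate_2, plate_3, plate_4, plate_5 and the x axis of nest, either way round below 0.15 rad and z of plate_2 in the frame of nest between -0.002 and 0.0525 m and x of plate_2 in the frame of nest between -0.008 and 0.008 m and y of plate_2 in the frame of nest between -0.008 and 0.008 m and z of plate_3 in the frame of nest between -0.002 and 0.0525 m and x of plate_3 in the frame of nest between -0.008 and 0.008 m and y of plate_3 in the frame of nest between -0.008 and 0.008 m and z of plate_4 in the frame of nest between -0.002 and 0.0525 m and x of plate_4 in the frame of nest between -0.008 and 0.008 m and y of plate_4 in the frame of nest between -0.008 and 0.008 m and z of plate_5 in the frame of nest between -0.002 and 0.0525 m and x of plate_5 in the frame of nest between -0.008 and 0.008 m and y of plate_5 in the frame of nest between -0.008 and 0.008 m), for 0.3 s.
2. the pin stands through all plates at the bottom of the bore (horizontal distance between pin and pin_bore below 0.003 m and z of pin in the frame of pin_bore below 0.003 m and angle between pin's own z axis and vertical below 0.1 rad and z of plate_1 in the frame of nest between -0.002 and 0.0525 m and angle between the z axis of each of plate_1, plate_2, plate_3, plate_4, plate_5 and the z axis of nest, either way round below 0.08 rad and x of plate_1 in the frame of nest between -0.006 and 0.006 m and y of plate_1 in the frame of nest between -0.006 and 0.006 m and angle between the x axis of each of plate_1, plate_2, plate_3, plate_4, plate_5 and the x axis of nest, either way round below 0.15 rad and z of plate_2 in the frame of nest between -0.002 and 0.0525 m and x of plate_2 in the frame of nest between -0.006 and 0.006 m and y of plate_2 in the frame of nest between -0.006 and 0.006 m and z of plate_3 in the frame of nest between -0.002 and 0.0525 m and x of plate_3 in the frame of nest between -0.006 and 0.006 m and y of plate_3 in the frame of nest between -0.006 and 0.006 m and z of plate_4 in the frame of nest between -0.002 and 0.0525 m and x of plate_4 in the frame of nest between -0.006 and 0.006 m and y of plate_4 in the frame of nest between -0.006 and 0.006 m and z of plate_5 in the frame of nest between -0.002 and 0.0525 m and x of plate_5 in the frame of nest between -0.006 and 0.006 m and y of plate_5 in the frame of nest between -0.006 and 0.006 m), for 0.3 s.
3. the handle is home on the square spindle and the jaw is shut on the pack (horizontal distance between t_handle and spindle_seat below 0.003 m and z of t_handle in the frame of spindle_seat below 0.003 m and angle between t_handle's own z axis and vertical below 0.08 rad and value of joint spindle above 1.08 rad), for 0.3 s.
At the end, for the whole second after the job is handed in: Every plate lies flat in the nest within 3 mm of its place against the fence, square to it within 0.05 rad; pin within 3 mm of the bore's bottom; handle hub within 3 mm of the spindle collar; spindle beyond 1.08 rad and the jaw pressing with over 5 N; pin and handle at rest (all of step 3 and z of plate_1 in the frame of nest between -0.002 and 0.0525 m and angle between the z axis of each of plate_1, plate_2, plate_3, plate_4, plate_5 and the z axis of nest, either way round below 0.08 rad and x of plate_1 in the frame of nest between -0.003 and 0.003 m and y of plate_1 in the frame of nest between -0.003 and 0.003 m and angle between the x axis of each of plate_1, plate_2, plate_3, plate_4, plate_5 and the x axis of nest, either way round below 0.05 rad and z of plate_2 in the frame of nest between -0.002 and 0.0525 m and x of plate_2 in the frame of nest between -0.003 and 0.003 m and y of plate_2 in the frame of nest between -0.003 and 0.003 m and z of plate_3 in the frame of nest between -0.002 and 0.0525 m and x of plate_3 in the frame of nest between -0.003 and 0.003 m and y of plate_3 in the frame of nest between -0.003 and 0.003 m and z of plate_4 in the frame of nest between -0.002 and 0.0525 m and x of plate_4 in the frame of nest between -0.003 and 0.003 m and y of plate_4 in the frame of nest between -0.003 and 0.003 m and z of plate_5 in the frame of nest between -0.002 and 0.0525 m and x of plate_5 in the frame of nest between -0.003 and 0.003 m and y of plate_5 in the frame of nest between -0.003 and 0.003 m and horizontal distance between pin and pin_bore below 0.003 m and z of pin in the frame of pin_bore below 0.003 m and angle between pin's own z axis and vertical below 0.1 rad and contact force between jaw and anything else above 5 N and linear speed of each of t_handle, pin below 0.02 m/s); the robot touches nothing.
It fails at once if a bystander (brass weight, key set or petri dish) is moved more than 3 cm (distance of any of brass_weight, key_set, dish from where it was at the start of the episode above 0.03 m).
Of plate_1, plate_2, plate_3, plate_4, plate_5 only 3 to 5 are there at a start; the rules pass over those that are not, and their reading is None.
At some moment in a run one of plate_1, plate_2, plate_3, plate_4, plate_5, t_handle may be knocked a few centimetres aside while the robot is not near it.
It also fails if it takes over 210 s, if anything falls off the work surface, if the arm or the gripper's body presses on something with over 40 N, if the wrist force passes 120 N, or if a joint passes its speed limit or range.

## Robot

A 6-joint arm with a two-finger parallel gripper is mounted at the origin on a cart in front of the work surface, level with it; the furniture and walls round the work are solid. World frame = base frame: x ahead of the robot, y to its left, z up, the work surface at z = 0. Lengths are in mm, angles in rad, forces in N, time in s.
With the tool pointing down it reaches from about 350 to 775 mm from the base axis. Payload 7.3 kg.
Tool frame: the origin (TCP) lies at the very end of the fingers, on their centre line; the grasp point (between the pads) lies 19 mm behind it; z points along the fingers, y is the line along which they close (so a half turn about z gives the same grasp; the last joint's range is limited). The gripper opens to 92 mm and grips with 3 to 60 N. Pads are 19 mm wide; open, the fingers measure 130 mm over their backs; the gripper's body (75 mm by 190 mm) begins 47 mm behind the grasp point.
Start: joints at [1.175, 0.342, 1.524, -0, 1.275, -0.146], TCP at [129.769, 508.729, 226.741] pointing down, gripper open.
Joint ranges: [-2.53, 2.53], [-0.77, 2.02], [0.04, 2.7], [-1, 4.14], [0.28, 2.66], [-3.11, 3.11]. Speed limits (rad/s): [2.57, 2.57, 3.14, 3.14, 3.14, 3.14].

## Interface

Orientations are given as [roll, pitch, yaw] about the fixed x, y, z axes, in that order (R = Rz(yaw) Ry(pitch) Rx(roll)).
In Python, from plant import get_obs, vision, workorder gives the robot as it stands.
- The arm moves only by the shell command python3 -m pendant 'ROWS' [OPENING]. ROWS is a JSON object of lists of equal length, an entry for each row: "dp": the shift along the tool's x, y, z in m, a list of three; "rotation": the turn, a rotation vector about the tool's x, y, z in rad, a list of three. A call has 1 to 8 rows; each row is the pose to reach, as a shift and turn from the pose commanded when the call began, along the tool's axes at that moment; what a row does not reach only later rows make up. A row lasts 1/8 s, in which the tool goes at most 62.5 mm and 10.7 degrees, less where a joint would pass 70% of its speed; a pose out of reach is approached as far as the arm can. A call with a gripper value outside its range is refused whole. OPENING is the finger opening in m, from 0 to 0.0918, set as the call begins (- or left out, the last holds). The fingers move at their own pace and stop on an object; the grip force is fixed at half the most. Time passes only in rows, so rows that repeat a pose let the fingers close. It gives the time, the measured TCP pose, the force, the opening and the grip force at its end, in the units of the state.
- get_obs(): the state, without advancing time (a new reading comes with each control period).
- vision.capture(name): name is "scene" or "top" or "wrist"; returns a dict with "pixels" (400x640x3 uint8, red, green, blue), "vfov" (degrees; the focal length in pixels is half the picture's height over the tangent of half this angle, whatever the lens; pixels are square), "cx", "cy" (the principal point, pixels), "pose" (4x4, takes a point from camera to world coordinates); the wrist camera has in their place "T_tool_cam" (4x4, takes a point from camera to tool coordinates, whose origin is the TCP and whose axes are the flange's). Camera axes: x right, y up, looking along -z (the intrinsics and any distortion apply to the point x, -y, -z); pixel columns grow to the right and rows downward; lengths in mm; the calibration is good to about 2 mm. A picture is of the moment at which its call begins: read the wrist's pose just before it. There is no depth.
- workorder.close_job(): hands the job in; it is judged then, once.
The state is a dict: "time": time; "joint_positions": joint angles; "dq": joint speeds; "tau": joint torques, N m; "tool_pos": TCP position; "tcp_rot": TCP orientation; "contact_force": force on the tool from outside, world axes, zero at the start; "moment": the same for the moment, N m; "grip_width": finger opening in mm; "finger_force": force on a finger pad.
Only numpy, scipy, OpenCV 4.12 (cv2) and the standard library are available. Lean on these libraries where they do the work, as an engineer would, in place of code of your own. Each camera call takes 0.05 s, during which the arm holds its last target. There are 200 camera calls.

## Working session

There is one attempt and no reset: what is moved stays moved. The work goes in short steps, Python scripts to look and compute and a shell command to move; the robot and the scene stay as the last step left them, time stands still between calls to the robot, and variables do not carry over. Pictures are saved under pics/ and viewed, at most 14 in all, crops included, and the job is handed in when it is done.

```bash
ls; mkdir -p pics
cat > h.py <<'E'
import numpy as np, cv2
from plant import get_obs, vision, workorder
def cap(n,f=None):
    o=get_obs(); c=vision.capture(n); 
    if f: cv2.imwrite('pics/'+f,cv2.cvtColor(c['pixels'],cv2.COLOR_RGB2BGR))
    return o,c
E
python3 - <<'E'
from h import *
o,c=cap('top','top1.png'); print({k:v for k,v in c.items() if k!='pixels'})
o,c=cap('scene','scene1.png'); print({k:v for k,v in c.items() if k!='pixels'})
o,c=cap('wrist','wrist1.png'); print({k:v for k,v in c.items() if k!='pixels'}); print(o)
E
```

```text
pics
{'vfov': 48.572918719384376, 'cx': 312.4692225023607, 'cy': 191.0315143745333, 'pose': array([[-1.47617575e-02,  9.88378446e-01, -1.51294868e-01,
         3.79490199e+02],
       [-9.99866113e-01, -1.56598427e-02, -4.74616217e-03,
        -1.04478298e+01],
       [-7.06025824e-03,  1.51204550e-01,  9.88477282e-01,
         1.38847601e+03],
       [ 0.00000000e+00,  0.00000000e+00,  0.00000000e+00,
         1.00000000e+00]])}
{'vfov': 53.78149899827639, 'cx': 313.2708875976698, 'cy': 199.58968242612718, 'pose': array([[ 8.24262271e-01,  1.98024088e-01, -5.30450912e-01,
         4.28308727e+01],
       [-5.65879168e-01,  3.20040880e-01, -7.59838537e-01,
        -7.49724527e+02],
       [ 1.92996428e-02,  9.26477358e-01,  3.75855329e-01,
         4.58268093e+02],
       [ 0.00000000e+00,  0.00000000e+00,  0.00000000e+00,
         1.00000000e+00]])}
{'vfov': 58.43974693294038, 'cx': 321.4208663826312, 'cy': 197.83893738717694, 'T_tool_cam': array([[-1.62562116e-04,  9.52266311e-01,  3.05268482e-01,
         8.43063703e+01],
       [ 9.99999629e-01,  4.13186724e-04, -7.56389067e-04,

[... 184 characters left out ...]
00000e+00]])}
{'time': 0.1, 'joint_positions': array([ 1.17498088e+00,  3.42641455e-01,  1.52494495e+00, -2.53745037e-05,
        1.27540996e+00, -1.45983547e-01]), 'dq': array([-0.0004665 , -0.00130413, -0.00379715,  0.00112454,  0.00052108,
       -0.00057553]), 'tau': array([ 1.95416542e-03, -4.32001984e+01, -2.44696462e+01,  7.19692907e-02,
        5.24903624e-02, -4.81190375e-05]), 'tool_pos': array([129.63159689, 508.35334441, 226.11229511]), 'tcp_rot': array([-3.14020035e+00, -1.80184320e-04,  2.89176803e+00]), 'contact_force': array([ 0.00634203, -0.67032568, -0.30405775]), 'moment': array([-0.00581948, -0.03907267, -0.00961536]), 'finger_force': 0.0, 'grip_width': 91.99396464929816}
```

View pics/top1.png

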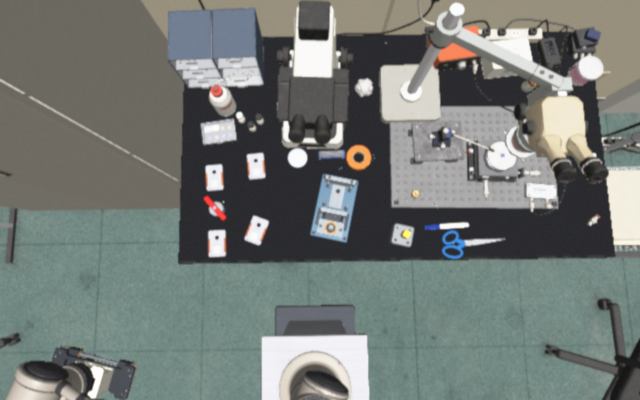

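View pics/scene1.png

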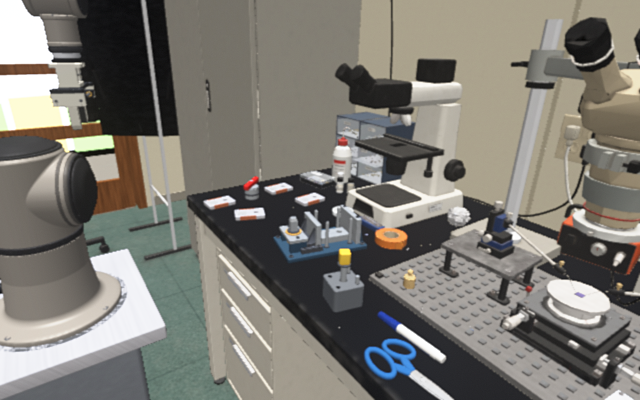

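```bash
cat >> h.py <<'E'
from scipy.spatial.transform import Rotation as R
def Ttool(o):
    T=np.eye(4);T[:3,:3]=R.from_euler('xyz',o['tcp_rot']).as_matrix();T[:3,3]=o['tool_pos'];return T
def ray(o,c,u,v):
    P=c['pose'] if 'pose' in c else Ttool(o)@c['T_tool_cam']
    f=200/np.tan(np.radians(c['vfov']/2))
    d=P[:3,:3]@np.array([(u-c['cx'])/f,-(v-c['cy'])/f,-1]);return P[:3,3],d
def pt(o,c,u,v,z):
    p,d=ray(o,c,u,v);return p+d*(z-p[2])/d[2]
def proj(o,c,X):
    P=c['pose'] if 'pose' in c else Ttool(o)@c['T_tool_cam']
    f=200/np.tan(np.radians(c['vfov']/2));q=P[:3,:3].T@(np.array(X)-P[:3,3])
    return c['cx']+f*q[0]/-q[2],c['cy']-f*q[1]/-q[2]
E
python3 - <<'E'
from h import *
o,c=cap('top')
for n,u,v,z in [('p',215,177,10),('p',256,166,10),('p',217,243,10),('p',257,230,10),('h',216,208,56),('spindle',331,228,83),('fence',341,178,70),('stand',402,235,46),('pinhead',407,234,108),('tape',359,157,19)]:
    print(n,pt(o,c,u,v,z).round())
im=cv2.cvtColor(c['pixels'],cv2.COLOR_RGB2BGR)[135:265,180:430]
cv2.imwrite('pics/topc.png',cv2.resize(im,None,fx=3.2,fy=3.2,interpolation=cv2.INTER_CUBIC))
E
```

```text
p [640. 304.  10.]
p [674. 174.  10.]
p [432. 294.  10.]
p [471. 170.  10.]
h [536. 289.  56.]
spindle [468. -57.  83.]
fence [620. -91.  70.]
stand [ 447. -272.   46.]
pinhead [ 446. -274.  108.]
tape [ 696. -153.   19.]
```

View pics/topc.png

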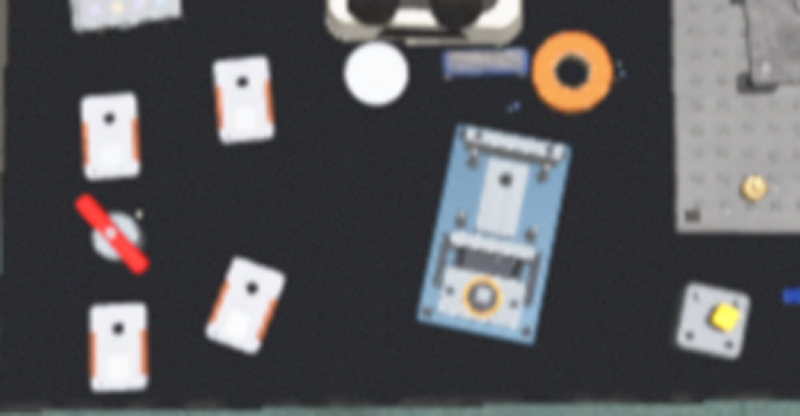

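```bash
cat >> h.py <<'E'
def go(x,y,z,yaw=None,o=None):
    o=o or get_obs();T=Ttool(o);d=T[:3,:3].T@(np.array([x,y,z])-T[:3,3])
    Rt=R.from_euler('xyz',[np.pi,0,o['tcp_rot'][2] if yaw is None else yaw]).as_matrix()
    rv=R.from_matrix(T[:3,:3].T@Rt).as_rotvec()
    print('dp',(d/1000).round(4).tolist(),'rot',rv.round(4).tolist())
E
python3 -c "
from h import *
go(530,235,270,3.1416)"; python3 -m pendant -h 2>&1 | tail -5
```

```text
dp [-0.4555, -0.1661, -0.0436] rot [-0.0008, -0.0002, -0.2498]
invalid input: not JSON, or not a number
```

```bash
python3 -m pendant '{"dp":[[-0.15,-0.055,-0.0436],[-0.4555,-0.1661,-0.0436],[-0.4555,-0.1661,-0.0436],[-0.4555,-0.1661,-0.0436],[-0.4555,-0.1661,-0.0436],[-0.4555,-0.1661,-0.0436],[-0.4555,-0.1661,-0.0436],[-0.4555,-0.1661,-0.0436]],"rotation":[[0,0,0],[0,0,-0.25],[0,0,-0.25],[0,0,-0.25],[0,0,-0.25],[0,0,-0.25],[0,0,-0.25],[0,0,-0.25]]}'
python3 -m pendant '{"dp":[[0,0,0],[0,0,0],[0,0,0]],"rotation":[[0,0,0],[0,0,0],[0,0,0]]}'
python3 - <<'E'
from h import *
go(530,235,270,3.1416)
o,c=cap('wrist','w2.png'); np.save('w2.npy',[o,c],allow_pickle=True)
E
```

```text
time: 1.2
tool_pos: [531.6, 233.6, 270.3]
tcp_rot: [3.141, -0.0, 3.141]
contact_force: [0.9, 1.2, 0.6]
grip_width: 91.8
finger_force: 0.0
time: 1.58
tool_pos: [528.9, 236.2, 270.4]
tcp_rot: [3.141, -0.0, -3.14]
contact_force: [-0.0, -0.2, -1.1]
grip_width: 91.8
finger_force: 0.0
dp [-0.0011, -0.0012, 0.0004] rot [0.0002, -0.0004, 0.0019]
```

View pics/w2.png

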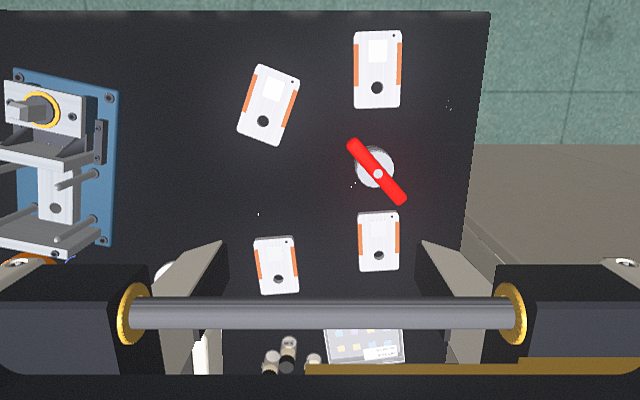

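```bash
cat >> h.py <<'E'
def plates(o,c,z=10,show=True):
    im=c['pixels'].astype(int);m=((im.max(2)>100)&(im[...,0]>=im[...,2]-12)).astype(np.uint8)
    n,l,st,ce=cv2.connectedComponentsWithStats(m,connectivity=4);out=[]
    for i in range(1,n):
        if st[i,4]<1200 or st[i,4]>40000: continue
        cs,_=cv2.findContours((l==i).astype(np.uint8),cv2.RETR_CCOMP,cv2.CHAIN_APPROX_NONE)
        k=max(cs,key=len)[:,0,:]
        w=np.array([pt(o,c,u,v,z)[:2] for u,v in k],np.float32)
        r=cv2.minAreaRect(w);L=sorted(r[1])
        if not(44<L[0]<62 and 70<L[1]<96): continue
        holes=[q for q in cs if 25<cv2.contourArea(q)<(600)]
        b=cv2.boxPoints(r);e=[b[1]-b[0],b[2]-b[1]];a=max(e,key=np.linalg.norm);yaw=np.arctan2(a[1],a[0]);yaw=(yaw+np.pi/2)%np.pi-np.pi/2
        h=[(pt(o,c,*q[:,0,:].mean(0),z)[:2].round(1).tolist(),cv2.contourArea(q)) for q in holes]
        out.append((r[0],yaw,h,L));print('plate ctr',np.round(r[0],1),'yaw',round(yaw,3),'size',np.round(L,1),'holes',h,'px',ce[i].round())
    return out
E
python3 - <<'E'
from h import *
o,c=np.load('w2.npy',allow_pickle=True)
plates(o,c)
E
```

```text
plate ctr [430.8 297.7] yaw 0.029 size [53. 81.] holes [([448.5, 297.9], 113.0), ([412.1, 277.2], 34.0)] px [377.  68.]
plate ctr [469.4 174.8] yaw -0.37 size [53.1 81.1] holes [([485.8, 168.6], 100.0)] px [268. 104.]
plate ctr [637.6 309.3] yaw 0.068 size [53.4 84.7] holes [([655.3, 309.8], 48.5)] px [378. 240.]
plate ctr [672.2 177.3] yaw 0.084 size [53.3 85.1] holes [([688.9, 179.3], 44.0)] px [276. 264.]
```

```bash
python3 -m pendant '{"dp":[[0.009,-0.311,0.010],[0.009,-0.311,0.010],[0.009,-0.311,0.010],[0.009,-0.311,0.010],[0.009,-0.311,0.010],[0.009,-0.311,0.010],[0.009,-0.311,0.010],[0.009,-0.311,0.010]],"rotation":[[0,0,0],[0,0,0],[0,0,0],[0,0,0],[0,0,0],[0,0,0],[0,0,0],[0,0,0]]}'
python3 - <<'E'
from h import *
o,c=cap('wrist','w3.png'); np.save('w3.npy',[o,c],allow_pickle=True)
E
```

```text
time: 2.62
tool_pos: [521.2, -74.0, 260.5]
tcp_rot: [3.141, 0.0, -3.139]
contact_force: [-0.2, -0.1, -0.2]
grip_width: 92.1
finger_force: 0.0
```

View pics/w3.png

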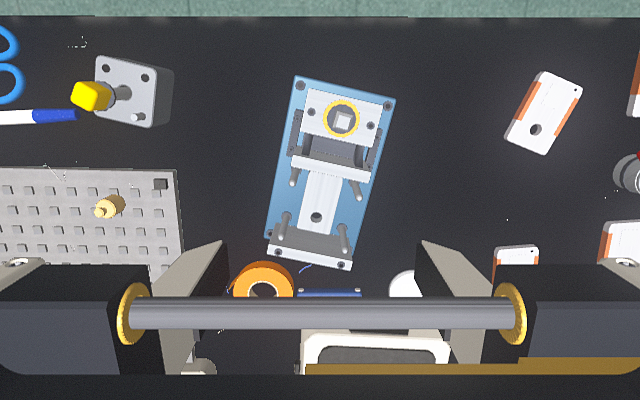

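Run:
```python
from h import *
o,c=np.load('w3.npy',allow_pickle=True)
im=c['pixels'].astype(int);r,g,b=im[...,0],im[...,1],im[...,2]
m=((b>r+30)&(b>90)).astype(np.uint8);m[:,:230]=0;m[:,420:]=0;m[285:]=0
ys,xs=np.nonzero(m);print(len(xs))
k=np.c_[xs,ys];w=np.array([pt(o,c,u,v,12)[:2] for u,v in k],np.float32)
rr=cv2.minAreaRect(w);print('base',rr, cv2.boxPoints(rr).round(1).tolist())
ym=((r>b+70)&(g>b+50)).astype(np.uint8);ym[:, :300]=0;ym[:,380:]=0;ym[90:150]*=1;ym[150:]=0;ym[:90]=0
cs,_=cv2.findContours(ym,cv2.RETR_EXTERNAL,cv2.CHAIN_APPROX_NONE);k=max(cs,key=len)
wk=np.array([pt(o,c,u,v,52)[:2] for u,v in k[:,0]],np.float32);print('collar',cv2.fitEllipse(wk))
# bore
sub=im[205:230,300:335].max(2);print(sub.min());d=(sub<90).astype(np.uint8)
n,l,st,ce=cv2.connectedComponentsWithStats(d)
for i in range(1,n):
  if st[i,4]>15: u,v=ce[i]+[300,205];print('hole',st[i],u,v,pt(o,c,u,v,28))
s=im[75:265,260:410].astype(np.uint8)
cv2.imwrite('pics/fx.png',cv2.resize(s[...,::-1],None,fx=3.1,fy=3.1,interpolation=cv2.INTER_CUBIC))
```

```text
5712
base ((554.7135009765625, -73.06443786621094), (115.18946838378906, 235.36892700195312), 77.36033630371094) [[427.29998779296875, -103.5], [656.9000244140625, -155.0], [682.0999755859375, -42.599998474121094], [452.5, 8.899999618530273]]
collar ((470.6416015625, -54.27817153930664), (35.8364143371582, 36.311641693115234), 156.3208465576172)
68
hole [12  8  9  5 35] 315.74285714285713 214.8857142857143 [583.28670376 -80.14259822  28.        ]
```

View pics/fx.png

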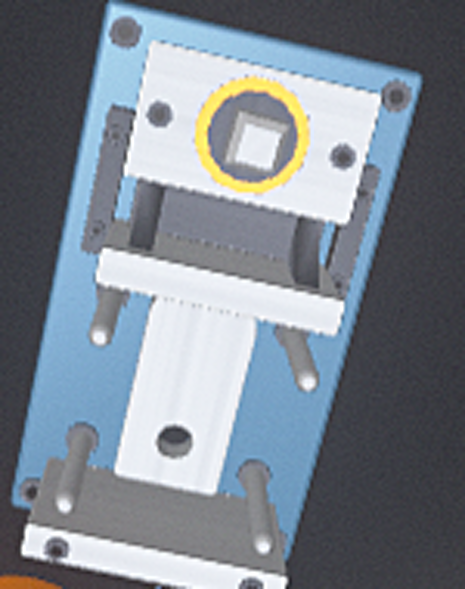

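```bash
cat >> h.py <<'E'
NEST=np.array([568.2,-76.2]);FY=-0.221
def fx(x,y,z=28):
    c,s=np.cos(FY),np.sin(FY);return [NEST[0]+c*x-s*y,NEST[1]+s*x+c*y,z]
E
python3 - <<'E'
from h import *
o,c=np.load('w3.npy',allow_pickle=True)
for n,X in dict(fL=fx(40,-46,76),fR=fx(40,46,76),jL=fx(-46.5,-40,74),jR=fx(-46.5,40,74),bore=fx(18,0,28),ped1=fx(36,-20),ped2=fx(36,20),sq=fx(-100,0,83),post=fx(30,34.5,76)).items():
    p=np.array(proj(o,c,X));print(n,((p-[260,75])*3.1).round())
go(*[430.8,297.7,60],np.pi+0.029)
E
```

```text
fL [ 24. 521.]
fR [287. 575.]
jL [ 92. 280.]
jR [335. 334.]
bore [173. 440.]
ped1 [111. 472.]
ped2 [214. 493.]
sq [256. 144.]
post [262. 543.]
dp [0.0894, 0.3719, 0.2005] rot [0.0002, 0.0003, -0.026]
```

```bash
python3 -m pendant '{"dp":[[0.0894,0.3719,0.1],[0.0894,0.3719,0.12],[0.0894,0.3719,0.2],[0.0894,0.3719,0.2],[0.0894,0.3719,0.2],[0.0894,0.3719,0.2],[0.0894,0.3719,0.2],[0.0894,0.3719,0.2]],"rotation":[[0,0,-0.026],[0,0,-0.026],[0,0,-0.026],[0,0,-0.026],[0,0,-0.026],[0,0,-0.026],[0,0,-0.026],[0,0,-0.026]]}'
python3 -c "
from h import *
go(430.8,297.7,2.5,3.1416+.029)"
```

```text
time: 3.68
tool_pos: [428.3, 299.3, 58.0]
tcp_rot: [-3.14, -0.004, -3.109]
contact_force: [0.4, 0.3, 0.6]
grip_width: 91.9
finger_force: 0.0
dp [-0.0027, -0.0016, 0.0555] rot [-0.0013, -0.0042, 0.004]
```

```bash
python3 -m pendant '{"dp":[[0,0,0.03],[0,0,0.05],[0,0,0.0555],[0,0,0.0555],[0,0,0.0555]],"rotation":[[0,0,0],[0,0,0],[0,0,0],[0,0,0],[0,0,0]]}'
python3 -m pendant '{"dp":[[0,0,0],[0,0,0],[0,0,0],[0,0,0],[0,0,0],[0,0,0]],"rotation":[[0,0,0],[0,0,0],[0,0,0],[0,0,0],[0,0,0],[0,0,0]]}' 0.03
python3 -c "
from h import *
go(430.8,297.7,2,3.1416+.029)"
```

```text
time: 4.3
tool_pos: [432.4, 296.3, 5.9]
tcp_rot: [3.141, 0.002, -3.115]
contact_force: [0.8, 0.4, 0.1]
grip_width: 92.0
finger_force: 0.0
time: 5.05
tool_pos: [431.7, 296.1, 4.9]
tcp_rot: [3.141, 0.0, -3.115]
contact_force: [-0.1, 0.5, -0.1]
grip_width: 51.1
finger_force: 30.0
dp [0.0008, 0.0016, 0.0029] rot [0.0002, 0.0001, -0.0028]
```

```bash
python3 -c "
from h import *
x,y,_=fx(-2,0);print(x,y)
go(x,y,120,3.1416+FY)"
```

```text
566.2486425364096 -75.76158917749451
dp [-0.1248, -0.3753, -0.1152] rot [0.0002, 0.0001, 0.2472]
```

```bash
python3 -m pendant '{"dp":[[0,0,-0.05],[0,0,-0.1],[-0.1248,-0.3753,-0.1152],[-0.1248,-0.3753,-0.1152],[-0.1248,-0.3753,-0.1152],[-0.1248,-0.3753,-0.1152],[-0.1248,-0.3753,-0.1152],[-0.1248,-0.3753,-0.1152]],"rotation":[[0,0,0],[0,0,0],[0,0,0.05],[0,0,0.1],[0,0,0.15],[0,0,0.2472],[0,0,0.2472],[0,0,0.2472]]}'
python3 -m pendant '{"dp":[[0,0,0],[0,0,0],[0,0,0],[0,0,0]],"rotation":[[0,0,0],[0,0,0],[0,0,0],[0,0,0]]}'
python3 - <<'E'
from h import *
x,y,_=fx(-2,0);go(x,y,120,3.1416+FY)
o,c=cap('wrist','w4.png'); np.save('w4.npy',[o,c],allow_pickle=True)
E
```

```text
time: 6.05
tool_pos: [559.4, -58.3, 119.1]
tcp_rot: [3.141, -0.0, 2.92]
contact_force: [1.2, -0.1, -0.8]
grip_width: 51.5
finger_force: 30.0
time: 6.55
tool_pos: [558.9, -55.0, 119.3]
tcp_rot: [3.141, -0.0, 2.923]
contact_force: [1.1, 0.2, -1.3]
grip_width: 51.8
finger_force: 30.0
dp [-0.0117, -0.0187, -0.0008] rot [0.0001, -0.0003, 0.0019]
```

View pics/w4.png

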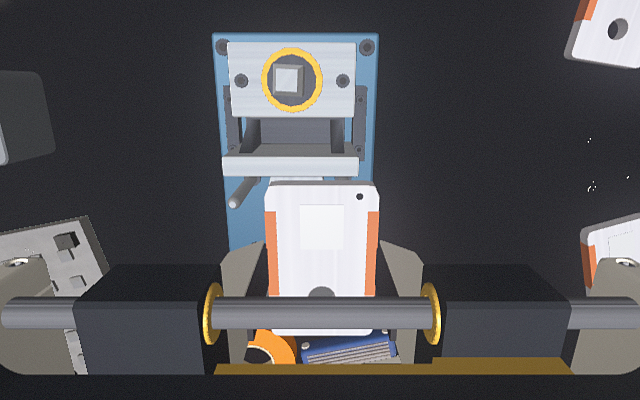

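```bash
python3 -m pendant '{"dp":[[-0.0117,-0.0187,0],[-0.0117,-0.0187,0],[-0.0117,-0.0187,0],[-0.0117,-0.0187,0.03],[-0.0117,-0.0187,0.03],[-0.0117,-0.0187,0.03]],"rotation":[[0,0,0],[0,0,0],[0,0,0],[0,0,0],[0,0,0],[0,0,0]]}'
python3 - <<'E'
from h import *
o,c=np.load('w4.npy',allow_pickle=True)
T=np.linalg.inv(Ttool(o))
for u,v in [(266,184),(378,186),(321,187)]:
    p=pt(o,c,u,v,o['tool_pos'][2]+5.5);print((T@np.r_[p,1]).round(1))
x,y,_=fx(-2,0);go(x,y,90,3.1416+FY)
E
```

```text
time: 7.35
tool_pos: [566.8, -77.1, 89.9]
tcp_rot: [3.142, 0.0, 2.921]
contact_force: [-0.5, 0.5, -0.5]
grip_width: 51.5
finger_force: 30.0
[ 41.7 -24.9  -5.5   1. ]
[40.7 24.9 -5.5  1. ]
[40.3 -0.4 -5.5  1. ]
dp [0.0008, 0.0011, -0.0001] rot [0.0001, 0.0005, 0.0002]
```

```bash
python3 -m pendant '{"dp":[[0,0,0.02],[0,0,0.04],[0,0,0.05],[0,0,0.054],[0,0,0.057],[0,0,0.057],[0,0,0.057]],"rotation":[[0,0,0],[0,0,0],[0,0,0],[0,0,0],[0,0,0],[0,0,0],[0,0,0]]}'
python3 -m pendant '{"dp":[[-0.001,0,0],[-0.002,0,0],[-0.003,0,0],[-0.003,0,0]],"rotation":[[0,0,0],[0,0,0],[0,0,0],[0,0,0]]}'
```

```text
time: 8.22
tool_pos: [567.0, -77.2, 32.8]
tcp_rot: [3.142, 0.001, 2.921]
contact_force: [-0.2, 0.3, 1.3]
grip_width: 51.5
finger_force: 30.0
time: 8.72
tool_pos: [569.4, -77.7, 32.8]
tcp_rot: [3.142, 0.0, 2.921]
contact_force: [-2.7, 1.1, 5.2]
grip_width: 51.5
finger_force: 30.0
```

```bash
python3 -m pendant '{"dp":[[-0.001,0,0],[-0.001,0,0],[-0.001,0,0],[-0.001,0,0],[-0.001,0,-0.04],[-0.001,0,-0.1],[-0.001,0,-0.1],[-0.001,0,-0.1]],"rotation":[[0,0,0],[0,0,0],[0,0,0],[0,0,0],[0,0,0],[0,0,0],[0,0,0],[0,0,0]]}' 0.08
python3 - <<'E'
from h import *
o,c=cap('wrist','w5.png'); np.save('w5.npy',[o,c],allow_pickle=True)
go(469.4,174.8,60,3.1416-.37)
E
```

```text
time: 9.72
tool_pos: [570.1, -77.9, 132.0]
tcp_rot: [3.141, -0.0, 2.921]
contact_force: [-0.4, -0.8, -1.1]
grip_width: 80.3
finger_force: 0.0
dp [0.1531, 0.2245, 0.0715] rot [0.0, -0.0019, 0.149]
```

View pics/w5.png

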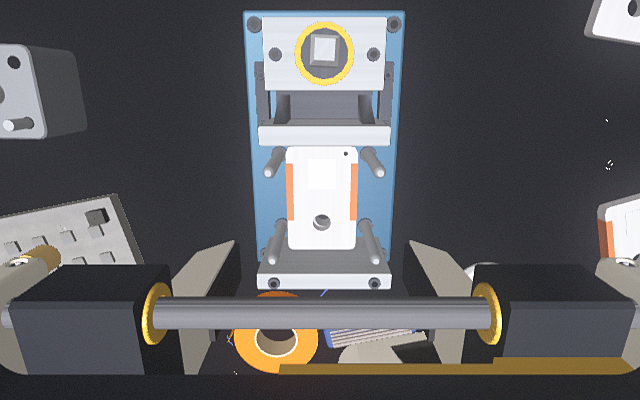

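```bash
python3 -m pendant '{"dp":[[0.1531,0.2245,0],[0.1531,0.2245,0],[0.1531,0.2245,0],[0.1531,0.2245,0],[0.1531,0.2245,0],[0.1531,0.2245,0],[0.1531,0.2245,0],[0.1531,0.2245,0]],"rotation":[[0,0,0.149],[0,0,0.149],[0,0,0.149],[0,0,0.149],[0,0,0.149],[0,0,0.149],[0,0,0.149],[0,0,0.149]]}' 0.0918
python3 - <<'E'
from h import *
o,c=cap('wrist','w6.png')
r=plates(o,c)
if r: go(*r[0][0],4,3.1416+r[0][1])
E
```

```text
time: 10.78
tool_pos: [470.6, 173.6, 131.8]
tcp_rot: [-3.141, -0.001, 2.77]
contact_force: [0.5, -0.4, 0.3]
grip_width: 91.9
finger_force: 0.0
plate ctr [675.7 344.2] yaw 1.199 size [50.6 78.3] holes [] px [562. 314.]
dp [-0.1293, 0.2335, 0.1278] rot [0.0001, -0.0005, -1.5703]
```

Run:
```python
from h import *
im=cv2.imread('pics/w6.png')[...,::-1].astype(int)
m=((im.max(2)>100)&(im[...,0]>=im[...,2]-12)).astype(np.uint8)
n,l,st,ce=cv2.connectedComponentsWithStats(m,connectivity=4)
for i in range(1,n):
    if st[i,4]>300: print(st[i],ce[i].round())
o=get_obs();c=vision.capture('wrist');c2=dict(c)
print([np.round(proj(o,c,[469.4+a*np.cos(-.37)-b*np.sin(-.37),174.8+a*np.sin(-.37)+b*np.cos(-.37),10])) for a,b in [(40,26),(40,-26),(-40,-26),(-40,26)]])
print(im[200,200:440:8].max(1))
```

```text
[111   0  83  17 774] [152.   6.]
[295  38  60  29 638] [327.  53.]
[ 618   56   22  176 2001] [632. 118.]
[  250    96   158   192 22327] [328. 191.]
[138 109  50  24 453] [165. 121.]
[   0  141  111   53 1063] [ 59. 165.]
[  116   169   524   206 36220] [415. 294.]
[ 151  240   72   57 2045] [185. 272.]
[  0 257  46  35 819] [ 17. 270.]
[597 257  43  33 760] [623. 268.]
[ 532  301   90   47 1439] [562. 314.]
[412 331  32  31 540] [428. 343.]
[array([353., 235.]), array([292., 235.]), array([290., 141.]), array([356., 140.])]
[ 86  85  90  87  93  93  98 103 106 117 122 133 255 255 255 255 255 255
 255 255 140 134 121 118 108 102 100  94  96  94]
```

```bash
sed -i 's/m=((im.max(2)>100).*/m=((im.min(2)>165)|((im[...,0]>im[...,2]+60)\&(im[...,0]>130))).astype(np.uint8)/' h.py
python3 - <<'E'
from h import *
o,c=cap('wrist','w6.png')
r=plates(o,c)
r=[q for q in r if abs(q[0][0]-469)<50 and abs(q[0][1]-175)<50]
if r: go(*r[0][0],4,3.1416+r[0][1])
E
```

```text
plate ctr [469.  174.9] yaw -0.372 size [52.8 81.7] holes [([484.6, 168.7], 131.5)] px [323. 186.]
dp [0.0018, 0.0004, 0.1281] rot [-0.0001, -0.0001, 0.0003]
```

```bash
Z='x'; python3 -m pendant '{"dp":[[0.001,0,0.05],[0.001,0,0.1],[0.001,0,0.12],[0.001,0,0.1275],[0.001,0,0.1275]],"rotation":[[0,0,0],[0,0,0],[0,0,0],[0,0,0],[0,0,0]]}'
python3 -m pendant '{"dp":[[0,0,0],[0,0,0],[0,0,0],[0,0,0],[0,0,0],[0,0,-0.03],[0,0,-0.08],[0,0,-0.12]],"rotation":[[0,0,0],[0,0,0],[0,0,0],[0,0,0],[0,0,0],[0,0,0],[0,0,0],[0,0,0]]}' 0.03
python3 -m pendant '{"dp":[[-0.1808,-0.1982,0],[-0.1808,-0.1982,0],[-0.1808,-0.1982,0],[-0.1808,-0.1982,0],[-0.1808,-0.1982,0],[-0.1808,-0.1982,0],[-0.1808,-0.1982,0]],"rotation":[[0,0,-0.07],[0,0,-0.15],[0,0,-0.15],[0,0,-0.15],[0,0,-0.15],[0,0,-0.15],[0,0,-0.15]]}'
python3 - <<'E'
from h import *
x,y,_=fx(-2,0);go(x,y,90,3.1416+FY)
o,c=cap('wrist','w7.png');T=np.linalg.inv(Ttool(o))
im=c['pixels'].astype(int)
for u in (300,320,340):
    col=im[150:260,u].min(1);v=150+np.argmax(col>215);p=pt(o,c,u,v,o['tool_pos'][2]+5.5);print(v,(T@np.r_[p,1]).round(1))
    print(col[20:60:2])
E
```

```text
time: 11.55
tool_pos: [469.6, 174.8, 4.9]
tcp_rot: [3.141, 0.0, 2.771]
contact_force: [0.3, 0.3, 0.4]
grip_width: 92.0
finger_force: 0.0
time: 12.55
tool_pos: [469.3, 175.0, 126.2]
tcp_rot: [3.141, 0.0, 2.772]
contact_force: [1.2, 0.5, -1.1]
grip_width: 51.2
finger_force: 30.0
time: 13.42
tool_pos: [565.4, -73.6, 124.4]
tcp_rot: [3.141, -0.001, 2.923]
contact_force: [0.4, -0.1, -1.2]
grip_width: 51.3
finger_force: 30.0
dp [-0.0013, -0.002, 0.0344] rot [0.0006, -0.0014, 0.0021]
154 [55.1 -9.5 -5.4  1. ]
[237 237 236 238 237 238 186 135 125 241 237 236 238 239 237 238 238 239
 220 248]
156 [54.3 -0.9 -5.4  1. ]
[250 250 249 249 249 250 206 136 125 240 238 239 239 237 237 239 239 238
 240 247]
156 [54.2  7.8 -5.4  1. ]
[239 240 240 240 240 242 190 132 124 236 238 235 235 237 236 238 236 236
 237 247]
```

```bash
python3 -m pendant '{"dp":[[0,0,0],[0,0,0.02],[0,0,0.03],[0,0,0.03]],"rotation":[[0,0,0],[0,0,0],[0,0,0],[0,0,0]]}'
python3 -c "
from h import *
x,y,_=fx(-2,0);go(x,y,42.5,3.1416+FY)"
```

```text
time: 13.98
tool_pos: [565.7, -74.6, 94.1]
tcp_rot: [3.141, -0.002, 2.922]
contact_force: [0.3, 0.2, -2.0]
grip_width: 51.7
finger_force: 30.0
dp [-0.0009, -0.001, 0.0516] rot [0.0002, -0.0017, 0.0016]
```

```bash
python3 -m pendant '{"dp":[[-0.001,-0.001,0.02],[-0.001,-0.001,0.04],[-0.001,-0.001,0.048],[-0.001,-0.001,0.0515],[-0.001,-0.001,0.0515],[-0.002,-0.001,0.0515],[-0.003,-0.001,0.0515],[-0.004,-0.001,0.0515]],"rotation":[[0,0,0],[0,0,0],[0,0,0],[0,0,0],[0,0,0],[0,0,0],[0,0,0],[0,0,0]]}'
python3 -m pendant '{"dp":[[0,0,0]],"rotation":[[0,0,0]]}'
python3 -m pendant '{"dp":[[0,0,0],[0,0,0],[0,0,0],[0,0,0],[0,0,-0.03],[0,0,-0.09],[0,0,-0.09],[0,0,-0.09]],"rotation":[[0,0,0],[0,0,0],[0,0,0],[0,0,0],[0,0,0],[0,0,0],[0,0,0],[0,0,0]]}' 0.08
python3 - <<'E'
from h import *
o,c=cap('wrist','w8.png')
plates(o,c,48)
print(fx(0,0),fx(18,0))
go(*[672.5,177.3],132,3.1416+.085)
E
```

```text
time: 14.98
tool_pos: [568.7, -76.7, 43.1]
tcp_rot: [3.141, -0.003, 2.922]
contact_force: [-5.4, 0.8, 0.9]
grip_width: 51.4
finger_force: 30.0
time: 15.1
tool_pos: [568.7, -76.7, 43.0]
tcp_rot: [3.141, -0.003, 2.922]
contact_force: [-5.3, 1.2, 0.9]
grip_width: 51.3
finger_force: 30.0
time: 16.1
tool_pos: [569.7, -77.0, 133.1]
tcp_rot: [3.142, 0.0, 2.922]
contact_force: [0.1, -0.1, -0.4]
grip_width: 80.1
finger_force: 0.0
[np.float64(568.2), np.float64(-76.2), 28] [np.float64(585.7622171723139), np.float64(-80.14569740254946), 28]
dp [-0.0453, 0.2706, 0.0003] rot [0.0004, -0.0016, -0.305]
```

```bash
python3 -m pendant '{"dp":[[0.0545,0.244,0],[0.0545,0.244,0],[0.0545,0.244,0],[0.0545,0.244,0],[0.0545,0.244,0],[-0.0453,0.2706,0],[-0.0453,0.2706,0],[-0.0453,0.2706,0]],"rotation":[[0,0,0],[0,0,-0.1],[0,0,-0.2],[0,0,-0.305],[0,0,-0.305],[0,0,-0.305],[0,0,-0.305],[0,0,-0.305]]}' 0.0918
python3 -m pendant '{"dp":[[0,0,0],[0,0,0]],"rotation":[[0,0,0],[0,0,0]]}'
python3 - <<'E'
from h import *
o,c=cap('wrist','w9.png')
r=plates(o,c)
r=[q for q in r if abs(q[0][0]-672)<50 and abs(q[0][1]-175)<50]
if r: go(*r[0][0],4.5,3.1416+r[0][1])
E
```

```text
time: 17.15
tool_pos: [674.5, 175.4, 130.4]
tcp_rot: [-3.141, -0.002, -3.059]
contact_force: [-0.7, 0.7, 0.5]
grip_width: 91.7
finger_force: 0.0
time: 17.4
tool_pos: [672.2, 176.8, 133.1]
tcp_rot: [3.142, -0.001, -3.057]
contact_force: [0.2, 0.2, -0.3]
grip_width: 91.9
finger_force: 0.0
plate ctr [638.5 309.9] yaw 0.072 size [52.7 80.2] holes [([656.6, 310.8], 222.5)] px [490. 161.]
plate ctr [673.3 177.3] yaw 0.084 size [52.6 79.9] holes [([691.5, 178.9], 209.5)] px [322. 189.]
dp [-0.0011, 0.0003, 0.129] rot [0.0, -0.0005, 0.0005]
```

```bash
python3 -m pendant '{"dp":[[-0.001,0,0.05],[-0.001,0,0.1],[-0.001,0,0.12],[-0.001,0,0.1285],[-0.001,0,0.1285]],"rotation":[[0,0,0],[0,0,0],[0,0,0],[0,0,0],[0,0,0]]}'
python3 -m pendant '{"dp":[[0,0,0],[0,0,0],[0,0,0],[0,0,0],[0,0,0],[0,0,-0.03],[0,0,-0.08],[0,0,-0.12]],"rotation":[[0,0,0],[0,0,0],[0,0,0],[0,0,0],[0,0,0],[0,0,0],[0,0,0],[0,0,0]]}' 0.03
python3 -m pendant '{"dp":[[0.1066,0.009,0],[0.1066,0.009,0],[0.1279,-0.243,0],[0.1279,-0.243,0],[0.1279,-0.243,0],[0.1279,-0.243,0],[0.1279,-0.243,0],[0.1279,-0.243,0]],"rotation":[[0,0,0],[0,0,0.1],[0,0,0.2],[0,0,0.305],[0,0,0.305],[0,0,0.305],[0,0,0.305],[0,0,0.305]]}'
python3 -m pendant '{"dp":[[0,0,0],[0,0,0],[0,0,0]],"rotation":[[0,0,0],[0,0,0],[0,0,0]]}'
python3 - <<'E'
from h import *
x,y,_=fx(-2,0);go(x,y,52.5,3.1416+FY)
o,c=cap('wrist','w10.png');T=np.linalg.inv(Ttool(o))
im=c['pixels'].astype(int)
for u in (300,320,340): print(im[180:196,u].min(1))
E
```

```text
time: 18.08
tool_pos: [674.9, 177.4, 6.0]
tcp_rot: [3.141, 0.002, -3.057]
contact_force: [0.4, 0.1, -0.1]
grip_width: 92.0
finger_force: 0.0
time: 19.08
tool_pos: [674.3, 177.3, 126.4]
tcp_rot: [3.141, 0.001, -3.057]
contact_force: [1.1, -0.7, -0.6]
grip_width: 51.3
finger_force: 30.0
time: 20.08
tool_pos: [567.1, -75.7, 124.5]
tcp_rot: [3.141, -0.001, 2.92]
contact_force: [-0.5, 0.1, -1.1]
grip_width: 51.2
finger_force: 30.0
time: 20.45
tool_pos: [567.4, -74.8, 124.7]
tcp_rot: [3.141, 0.0, 2.923]
contact_force: [0.3, 0.1, -1.4]
grip_width: 51.2
finger_force: 30.0
dp [0.0009, -0.0012, 0.0722] rot [0.0001, 0.0, 0.0025]
[246 204 143 134 133 123 174 236 241 239 238 239 238 238 236 236]
[255 225 137 129 136 126 171 236 243 239 239 236 239 239 238 239]
[246 201 138 131 136 124 198 234 237 238 237 236 238 237 236 235]
```

```bash
python3 -m pendant '{"dp":[[0.001,-0.001,0.02],[0.001,-0.001,0.05],[0.001,-0.001,0.067],[0.001,-0.001,0.0715],[0.001,-0.001,0.0715],[-0.001,-0.001,0.0715],[-0.002,-0.001,0.0715],[-0.0025,-0.001,0.0715]],"rotation":[[0,0,0],[0,0,0],[0,0,0],[0,0,0],[0,0,0],[0,0,0],[0,0,0],[0,0,0]]}'
python3 -m pendant '{"dp":[[0,0,0]],"rotation":[[0,0,0]]}'
python3 -m pendant '{"dp":[[0,0,0],[0,0,0],[0,0,0],[0,0,0],[0,0,-0.03],[0,0,-0.08],[0,0,-0.08],[0,0,-0.08]],"rotation":[[0,0,0],[0,0,0],[0,0,0],[0,0,0],[0,0,0],[0,0,0],[0,0,0],[0,0,0]]}' 0.08
python3 - <<'E'
from h import *
go(*[638.5,309.9],132,3.1416+.072)
E
```

```text
time: 21.5
tool_pos: [568.9, -77.1, 53.2]
tcp_rot: [3.141, -0.002, 2.922]
contact_force: [-4.4, 1.1, -0.3]
grip_width: 51.5
finger_force: 30.0
time: 21.62
tool_pos: [568.9, -77.0, 53.0]
tcp_rot: [3.141, -0.002, 2.922]
contact_force: [-3.5, 1.6, 0.6]
grip_width: 51.5
finger_force: 30.0
time: 22.62
tool_pos: [569.3, -77.2, 132.9]
tcp_rot: [3.141, -0.0, 2.922]
contact_force: [0.2, 0.1, 0.5]
grip_width: 80.1
finger_force: 0.0
dp [0.0169, 0.3929, 0.001] rot [0.0001, -0.0001, -0.292]
```

```bash
python3 -m pendant '{"dp":[[0.0169,0.3929,0],[0.0169,0.3929,0],[0.0169,0.3929,0],[0.0169,0.3929,0],[0.0169,0.3929,0],[0.0169,0.3929,0],[0.0169,0.3929,0],[0.0169,0.3929,0]],"rotation":[[0,0,0],[0,0,-0.1],[0,0,-0.2],[0,0,-0.292],[0,0,-0.292],[0,0,-0.292],[0,0,-0.292],[0,0,-0.292]]}' 0.0918
python3 -m pendant '{"dp":[[0,0,0],[0,0,0]],"rotation":[[0,0,0],[0,0,0]]}'
python3 - <<'E'
from h import *
o,c=cap('wrist','w11.png')
r=plates(o,c)
r=[q for q in r if abs(q[0][0]-638)<50 and abs(q[0][1]-310)<50]
if r: go(*r[0][0],4.5,3.1416+r[0][1])
E
```

```text
time: 23.62
tool_pos: [637.7, 311.2, 130.7]
tcp_rot: [-3.141, -0.003, -3.067]
contact_force: [-0.5, -1.1, -1.2]
grip_width: 91.8
finger_force: 0.0
time: 23.88
tool_pos: [638.9, 308.2, 133.1]
tcp_rot: [-3.141, -0.001, -3.071]
contact_force: [-0.0, 0.0, -0.4]
grip_width: 91.6
finger_force: 0.0
plate ctr [638.4 309.5] yaw 0.07 size [52.6 79.6] holes [([656.5, 310.8], 201.0)] px [323. 187.]
dp [0.0005, 0.0011, 0.1288] rot [-0.0001, -0.0001, 0.0003]
```

```bash
python3 -m pendant '{"dp":[[0,0.001,0.05],[0,0.001,0.1],[0,0.001,0.12],[0,0.001,0.1285],[0,0.001,0.1285]],"rotation":[[0,0,0],[0,0,0],[0,0,0],[0,0,0],[0,0,0]]}'
python3 -m pendant '{"dp":[[0,0,0],[0,0,0],[0,0,0],[0,0,0],[0,0,0],[0,0,-0.03],[0,0,-0.08],[0,0,-0.12]],"rotation":[[0,0,0],[0,0,0],[0,0,0],[0,0,0],[0,0,0],[0,0,0],[0,0,0],[0,0,0]]}' 0.03
python3 -m pendant '{"dp":[[0.0991,-0.3788,0],[0.0991,-0.3788,0],[0.0991,-0.3788,0],[0.0991,-0.3788,0],[0.0991,-0.3788,0],[0.0991,-0.3788,0],[0.0991,-0.3788,0],[0.0991,-0.3788,0]],"rotation":[[0,0,0],[0,0,0.1],[0,0,0.2],[0,0,0.292],[0,0,0.292],[0,0,0.292],[0,0,0.292],[0,0,0.292]]}'
python3 -m pendant '{"dp":[[0,0,0],[0,0,0],[0,0,0]],"rotation":[[0,0,0],[0,0,0],[0,0,0]]}'
python3 - <<'E'
from h import *
x,y,_=fx(-2,0);go(x,y,62.5,3.1416+FY)
o,c=cap('wrist','w12.png');T=np.linalg.inv(Ttool(o))
im=c['pixels'].astype(int)
for u in (300,320,340): print(im[180:196,u].min(1))
E
```

```text
time: 24.55
tool_pos: [639.6, 310.9, 6.0]
tcp_rot: [3.141, 0.002, -3.07]
contact_force: [-0.0, -0.0, -0.7]
grip_width: 91.8
finger_force: 0.0
time: 25.55
tool_pos: [638.8, 310.9, 126.4]
tcp_rot: [3.141, 0.001, -3.07]
contact_force: [0.2, 0.3, -1.1]
grip_width: 51.2
finger_force: 30.0
time: 26.55
tool_pos: [567.0, -74.8, 124.6]
tcp_rot: [3.141, -0.0, 2.919]
contact_force: [-0.2, 1.1, -0.0]
grip_width: 51.4
finger_force: 30.0
time: 26.92
tool_pos: [567.3, -72.9, 124.7]
tcp_rot: [3.141, -0.0, 2.923]
contact_force: [0.5, -0.1, -0.3]
grip_width: 51.2
finger_force: 30.0
dp [0.0004, -0.003, 0.0622] rot [0.0002, -0.0, 0.0028]
[244 241 175 134 135 124 147 233 243 239 239 238 237 238 238 238]
[255 239 158 129 136 134 146 233 242 240 238 239 238 238 239 238]
[244 224 151 128 135 134 145 227 241 236 237 235 235 236 235 236]
```

```bash
python3 -m pendant '{"dp":[[0.0005,-0.003,0],[0.0005,-0.003,0.02],[0.0005,-0.003,0.045],[0.0005,-0.003,0.057],[0.0005,-0.003,0.0617],[0.0005,-0.003,0.0617],[-0.001,-0.003,0.0617],[-0.0025,-0.003,0.0617]],"rotation":[[0,0,0],[0,0,0],[0,0,0],[0,0,0],[0,0,0],[0,0,0],[0,0,0],[0,0,0]]}'
python3 -m pendant '{"dp":[[-0.0005,0,0],[-0.0005,0,0]],"rotation":[[0,0,0],[0,0,0]]}'
python3 -m pendant '{"dp":[[0,0,0],[0,0,0],[0,0,0],[0,0,0],[0,0,-0.03],[0,0,-0.07],[0,0,-0.07],[0,0,-0.07]],"rotation":[[0,0,0],[0,0,0],[0,0,0],[0,0,0],[0,0,0],[0,0,0],[0,0,0],[0,0,0]]}' 0.08
python3 - <<'E'
from h import *
o,c=cap('wrist','w13.png')
plates(o,c,68)
print(fx(18,0))
x,y,_=fx(-47,5);go(x,y,170,3.1416+FY)
E
```

```text
time: 27.98
tool_pos: [568.7, -77.5, 63.3]
tcp_rot: [3.141, -0.001, 2.922]
contact_force: [-3.9, 1.2, -0.3]
grip_width: 51.5
finger_force: 30.0
time: 28.22
tool_pos: [568.7, -77.5, 62.9]
tcp_rot: [3.141, -0.002, 2.922]
contact_force: [-4.0, 1.1, 1.1]
grip_width: 51.4
finger_force: 30.0
time: 29.22
tool_pos: [569.0, -77.6, 132.5]
tcp_rot: [3.141, -0.001, 2.922]
contact_force: [-0.3, -0.3, -1.1]
grip_width: 80.0
finger_force: 0.0
plate ctr [566.6 -77.2] yaw -0.221 size [52.7 83.9] holes [([587.0, -82.1], 179.5), ([581.8, -80.6], 49.0), ([529.0, -66.6], 182.5)] px [322. 210.]
plate ctr [ 549.2 -257.3] yaw 1.548 size [48.7 92.6] holes [([565.1, -227.5], 69.5), ([543.9, -287.0], 76.0), ([545.7, -266.0], 58.0), ([546.0, -244.9], 41.5), ([542.4, -249.9], 27.5), ([539.7, -224.4], 437.0)] px [ 65. 236.]
[np.float64(585.7622171723139), np.float64(-80.14569740254946), 28]
dp [0.0479, 0.0062, -0.038] rot [0.0002, -0.0019, 0.001]
```

View pics/w13.png

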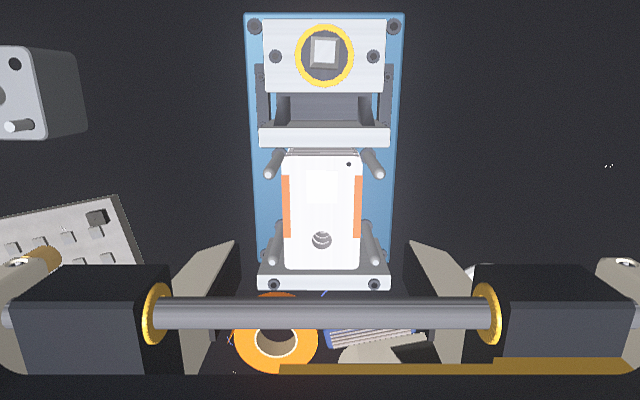

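```bash
python3 -m pendant '{"dp":[[0.001,0.0012,0],[0.001,0.0012,0.03],[0.001,0.0012,0.07],[0.001,0.0012,0.095],[0.001,0.0012,0.1],[0.001,0.0012,0.1],[0.001,0.0012,0.1],[0.001,0.0012,0.1]],"rotation":[[0,0,0],[0,0,0],[0,0,0],[0,0,0],[0,0,0],[0,0,0],[0,0,0],[0,0,0]]}'
python3 - <<'E'
from h import *
import numpy as np
for i in range(4):
    vision.capture('top'); print(get_obs()['tool_pos'].round(2))
print(fx(0,0));go(*fx(0,0,32.5),3.1416+FY)
E
```

```text
time: 30.28
tool_pos: [569.3, -76.4, 34.0]
tcp_rot: [3.142, 0.002, 2.922]
contact_force: [0.5, 0.0, 0.8]
grip_width: 79.7
finger_force: 0.0
[569.17 -76.37  33.88]
[569.06 -76.36  33.72]
[568.93 -76.33  33.55]
[568.87 -76.29  33.41]
[np.float64(568.2), np.float64(-76.2), 28]
dp [0.0007, -0.0001, 0.0009] rot [0.0001, 0.0007, 0.001]
```

```bash
python3 -m pendant '{"dp":[[0,0,0],[0,0,0],[0,0,0],[0,0,0],[0,0,0],[-0.001,0,0],[-0.002,0,0],[-0.002,0,0]],"rotation":[[0,0,0],[0,0,0],[0,0,0],[0,0,0],[0,0,0],[0,0,0],[0,0,0],[0,0,0]]}' 0.03
python3 -m pendant '{"dp":[[0,0,0],[0,0,0],[0,0,0],[0,0,0],[0,0,-0.03],[0,0,-0.08],[0,0,-0.1],[0,0,-0.1]],"rotation":[[0,0,0],[0,0,0],[0,0,0],[0,0,0],[0,0,0],[0,0,0],[0,0,0],[0,0,0]]}' 0.08
python3 - <<'E'
from h import *
o,c=cap('wrist','w14.png')
im=c['pixels'].astype(int)
print('exp hole',proj(o,c,fx(18,0,68)))
u,v=map(int,proj(o,c,fx(18,0,68)))
print(im[v-12:v+13,u-14:u+15].min(2)[::2,::2])
x,y,_=fx(0,0)
o,c=np.load('w3.npy',allow_pickle=True)
# pin head / stand
im=c['pixels'].astype(int);m=((im[...,0]>150)&(im[...,1]>130)&(im[...,2]<90)).astype(np.uint8);m[:,160:]=0
n,l,st,ce=cv2.connectedComponentsWithStats(m);i=1+np.argmax(st[1:,4]);print(st[i],ce[i],pt(o,c,*ce[i],100))
E
```

```text
time: 31.48
tool_pos: [568.7, -76.3, 33.0]
tcp_rot: [-3.142, -0.004, 2.922]
contact_force: [-7.7, 1.3, 5.9]
grip_width: 51.9
finger_force: 30.0
time: 32.48
tool_pos: [571.6, -76.9, 134.6]
tcp_rot: [-3.142, 0.004, 2.922]
contact_force: [-0.1, 0.4, -0.7]
grip_width: 80.2
finger_force: 0.0
exp hole (np.float64(321.6555733629116), np.float64(234.46554642889274))
[[250 250 250 251 251 251 251 250 250 251 250 250 252 249 250]
 [251 250 251 250 251 252 252 253 253 251 250 250 252 249 250]
 [251 250 250 250 255 252 189 179 204 255 254 251 253 249 250]
 [250 251 250 254 197 138 197 183 186 168 181 254 253 250 250]
 [252 250 253 185 166 137 147 150 162 159 220 184 255 250 250]
 [251 251 255 127 144 197 211 209 246 231 190 156 253 250 250]
 [250 251 252 216 135 147 146 150 153 157 161 211 194 251 250]
 [251 251 252 135 226 133 145 156 154 157 222 185 197 251 250]
 [251 251 253 129 139 196 217 240 243 187 175 156 253 250 250]
 [251 250 253 226 137 142 144 148 152 159 161 184 255 249 250]
 [251 250 250 254 246 131 146 155 155 153 213 255 253 249 250]
 [251 251 250 251 252 254 249 248 252 254 253 251 252 250 250]
 [251 250 250 251 251 251 252 251 251 251 250 251 252 250 250]]
[ 70  82  40  29 691] [86.3357453  94.21997106] [ 446.43888399 -275.4457012   100.        ]
```

```bash
python3 -m pendant '{"dp":[[0.03,-0.08,-0.066],[0.0783,-0.2183,-0.066],[0.0783,-0.2183,-0.066],[0.0783,-0.2183,-0.066],[0.0783,-0.2183,-0.066],[0.0783,-0.2183,-0.066],[0.0783,-0.2183,-0.066],[0.0783,-0.2183,-0.066]],"rotation":[[0,0,0],[0,0,0],[0,0,0],[0,0,0],[0,0,0],[0,0,0],[0,0,0],[0,0,0]]}'
python3 -m pendant '{"dp":[[0,0,0],[0,0,0]],"rotation":[[0,0,0],[0,0,0]]}'
python3 - <<'E'
from h import *
o,c=cap('wrist','w15.png');np.save('w15.npy',[o,c],allow_pickle=True)
im=c['pixels'].astype(int);m=((im[...,0]>150)&(im[...,1]>130)&(im[...,2]<90)).astype(np.uint8)
n,l,st,ce=cv2.connectedComponentsWithStats(m)
for i in range(1,n):
    if st[i,4]>300: print(st[i],ce[i],pt(o,c,*ce[i],108))
s=c['pixels'][100:300,170:470]
cv2.imwrite('pics/pin.png',cv2.resize(s[...,::-1],None,fx=2.6,fy=2.6,interpolation=cv2.INTER_CUBIC))
E
```

```text
time: 33.52
tool_pos: [447.2, -271.5, 198.5]
tcp_rot: [3.141, -0.001, 2.924]
contact_force: [-0.3, 0.2, 0.9]
grip_width: 79.9
finger_force: 0.0
time: 33.78
tool_pos: [446.8, -272.3, 199.0]
tcp_rot: [3.142, 0.0, 2.922]
contact_force: [0.1, 0.2, -0.2]
grip_width: 80.0
finger_force: 0.0
[305 183  30  36 829] [319.43546441 200.74306393] [ 444.45732544 -273.47569456  108.        ]
[473 285  24  59 403] [487.84863524 311.5955335 ] [ 567.45592367 -160.13034233  108.        ]
[ 279  358  307   16 1881] [396.57841574 368.75651249] [ 608.48894305 -241.87532093  108.        ]
```

View pics/pin.png

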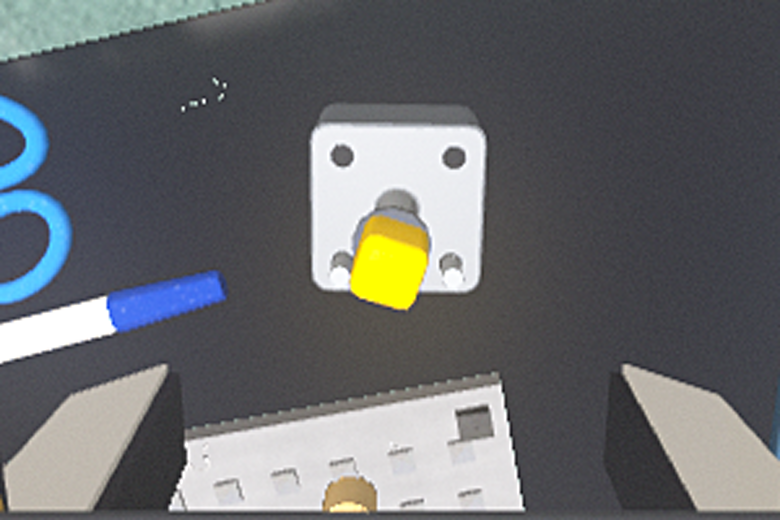

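Run:
```python
from h import *
o,c=np.load('w15.npy',allow_pickle=True)
im=c['pixels'].astype(int);print(im[183:222:3,318])
for z,m in ((108,(im[...,0]>190)&(im[...,1]>205)&(im[...,2]<110)),(46,(im.min(2)>150))):
    m=m.astype(np.uint8);m[:180 if z==108 else 0]=0;m[225:]=0;m[:,:280]=0;m[:,370:]=0
    ys,xs=np.nonzero(m);w=np.array([pt(o,c,u,v,z)[:2] for u,v in zip(xs,ys)],np.float32)
    print(len(xs),cv2.minAreaRect(w),w.mean(0))
```

```text
[[185 155 105]
 [212 171  48]
 [219 174  31]
 [255 253   0]
 [255 255   0]
 [255 255   0]
 [255 255   0]
 [255 255   0]
 [255 255   0]
 [255 255   0]
 [255 255   0]
 [255 255   0]
 [ 86  80  79]]
625 ((447.0061340332031, -274.38348388671875), (19.227073669433594, 19.395769119262695), 59.19419479370117) [ 446.9037  -274.41434]
6663 ((389.9170837402344, -257.44622802734375), (73.99034118652344, 174.31735229492188), 77.40818786621094) [ 387.9231  -258.90005]
```

Run:
```python
from h import *
go(447,-274.4,150,2.604)
```

```text
dp [-0.0007, -0.0019, 0.049] rot [0.0001, 0.0001, 0.3181]
```

```bash
python3 -m pendant '{"dp":[[-0.0007,-0.0019,0],[-0.0007,-0.0019,0.049],[-0.0007,-0.0019,0.049],[-0.0007,-0.0019,0.049],[-0.0007,-0.0019,0.049],[-0.0007,-0.0019,0.049]],"rotation":[[0,0,0.16],[0,0,0.318],[0,0,0.318],[0,0,0.318],[0,0,0.318],[0,0,0.318]]}' 0.06
python3 -c "
from h import *
go(447,-274.4,85,2.604)"
```

```text
time: 34.58
tool_pos: [447.3, -275.0, 151.1]
tcp_rot: [-3.141, 0.002, 2.605]
contact_force: [-0.2, 0.2, 0.6]
grip_width: 60.2
finger_force: 0.0
dp [0.0007, 0.0004, 0.0661] rot [-0.0002, 0.002, 0.0005]
```

```bash
python3 -m pendant '{"dp":[[0,0,0.03],[0,0,0.055],[0,0,0.065],[0,0,0.065],[0,0,0.065],[0,0,0.065]],"rotation":[[0,0,0],[0,0,0],[0,0,0],[0,0,0],[0,0,0],[0,0,0]]}'
python3 -m pendant '{"dp":[[0,0,0],[0,0,0],[0,0,0],[0,0,0],[0,0,0],[0,0,0]],"rotation":[[0,0,0],[0,0,0],[0,0,0],[0,0,0],[0,0,0],[0,0,0]]}' 0.01
```

```text
time: 35.33
tool_pos: [447.3, -275.0, 85.9]
tcp_rot: [-3.141, 0.002, 2.604]
contact_force: [-0.0, -0.5, 0.3]
grip_width: 60.2
finger_force: 0.0
time: 36.08
tool_pos: [447.0, -274.2, 84.9]
tcp_rot: [3.141, -0.0, 2.604]
contact_force: [1.8, 2.7, 0.8]
grip_width: 19.9
finger_force: 29.8
```

```bash
python3 -m pendant '{"dp":[[0,0,-0.03],[0,0,-0.08],[0,0,-0.115],[0,0,-0.115],[0,0,-0.115],[-0.0198,0.2379,-0.115],[-0.0198,0.2379,-0.115],[-0.0198,0.2379,-0.115]],"rotation":[[0,0,0],[0,0,0],[0,0,0],[0,0,0],[0,0,0],[0,0,0],[0,0,0],[0,0,0]]}'
python3 - <<'E'
from h import *
go(585.76,-80.15,185,2.604)
E
```

```text
time: 37.08
tool_pos: [556.0, -120.7, 197.9]
tcp_rot: [-3.141, -0.003, 2.603]
contact_force: [0.4, -1.6, -1.6]
grip_width: 20.1
finger_force: 29.9
dp [-0.0048, 0.0501, 0.0129] rot [-0.0009, -0.0033, -0.0012]
```

```bash
python3 -m pendant '{"dp":[[-0.004,0.047,0],[-0.004,0.047,0],[-0.004,0.047,0],[-0.004,0.047,0],[-0.004,0.047,0],[-0.004,0.047,0]],"rotation":[[0,0,0],[0,0,0],[0,0,0],[0,0,0],[0,0,0],[0,0,0]]}'
python3 - <<'E'
from h import *
go(585.76,-80.15,185,2.604)
o,c=cap('wrist');np.save('w16.npy',[o,c],allow_pickle=True)
T=Ttool(o)
print([np.round(proj(o,c,(T@[0,0,z,1])[:3]),1) for z in (3,20,40,60,79)])
s=c['pixels'][130:330,220:420]
cv2.imwrite('pics/pin2.png',cv2.resize(s[...,::-1],None,fx=3,fy=3,interpolation=cv2.INTER_CUBIC))
E
```

```text
time: 37.83
tool_pos: [583.3, -84.6, 200.2]
tcp_rot: [3.141, 0.0, 2.603]
contact_force: [0.5, 0.0, -1.7]
grip_width: 19.8
finger_force: 29.9
dp [0.0001, 0.0051, 0.0152] rot [0.0001, 0.0002, -0.0015]
[array([322.7, 259.2]), array([322.6, 244.6]), array([322.4, 230.3]), array([322.3, 218.4]), array([322.2, 208.7])]
```

View pics/pin2.png

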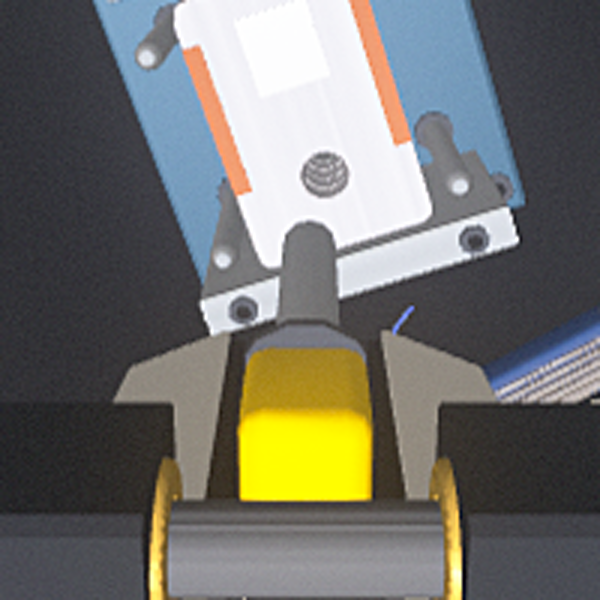

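```bash
python3 -m pendant '{"dp":[[-0.0005,0.0046,0],[-0.0005,0.0046,0.02],[-0.0005,0.0046,0.042],[-0.0005,0.0046,0.042],[-0.0005,0.0046,0.042],[-0.0005,0.0046,0.042]],"rotation":[[0,0,0],[0,0,0],[0,0,0],[0,0,0],[0,0,0],[0,0,0]]}'
python3 -m pendant '{"dp":[[0,0,0],[0,0,0],[0,0,0],[0,0,0]],"rotation":[[0,0,0],[0,0,0],[0,0,0],[0,0,0]]}'
python3 - <<'E'
from h import *
go(585.76,-80.15,158,2.604)
E
```

```text
time: 38.62
tool_pos: [586.9, -80.3, 159.1]
tcp_rot: [3.141, 0.002, 2.604]
contact_force: [0.3, -0.4, -1.1]
grip_width: 19.7
finger_force: 29.9
time: 39.12
tool_pos: [586.2, -80.2, 158.0]
tcp_rot: [3.142, -0.0, 2.604]
contact_force: [1.1, 0.0, -0.7]
grip_width: 19.4
finger_force: 29.9
dp [0.0004, -0.0002, 0.0] rot [0.0001, -0.0001, -0.0004]
```

```bash
python3 -m pendant '{"dp":[[0,-0.0004,0.01],[0,-0.0004,0.02],[0,-0.0004,0.028],[0,-0.0004,0.036],[0,-0.0004,0.036]],"rotation":[[0,0,0],[0,0,0],[0,0,0],[0,0,0],[0,0,0]]}'
python3 -m pendant '{"dp":[[0,0,0.006],[0,0,0.012],[0,0,0.018],[0,0,0.022],[0,0,0.022],[0,0,0.022]],"rotation":[[0,0,0],[0,0,0],[0,0,0],[0,0,0],[0,0,0],[0,0,0]]}'
```

```text
time: 39.75
tool_pos: [585.7, -80.4, 121.1]
tcp_rot: [-3.141, -0.001, 2.604]
contact_force: [0.4, -0.0, -2.4]
grip_width: 19.8
finger_force: 29.9
time: 40.5
tool_pos: [586.0, -80.5, 100.0]
tcp_rot: [3.142, -0.0, 2.604]
contact_force: [0.8, -0.3, -1.3]
grip_width: 20.0
finger_force: 29.9
```

Sliding freely; lower the last 9 mm and release.

```bash
python3 -m pendant '{"dp":[[0,0,0.003],[0,0,0.006],[0,0,0.0085],[0,0,0.0085],[0,0,0.0085]],"rotation":[[0,0,0],[0,0,0],[0,0,0],[0,0,0],[0,0,0]]}'
python3 -m pendant '{"dp":[[0,0,0],[0,0,0],[0,0,0],[0,0,-0.04],[0,0,-0.1],[0,0,-0.13],[0,0,-0.13],[0,0,-0.13]],"rotation":[[0,0,0],[0,0,0],[0,0,0],[0,0,0],[0,0,0],[0,0,0],[0,0,0],[0,0,0]]}' 0.06
python3 - <<'E'
from h import *
o,c=cap('wrist','w17.png');np.save('w17.npy',[o,c],allow_pickle=True)
im=c['pixels'].astype(int)
m=((im[...,0]>190)&(im[...,1]>205)&(im[...,2]<110)).astype(np.uint8);m[:,:250]=0;m[:,400:]=0;m[280:]=0
n,l,st,ce=cv2.connectedComponentsWithStats(m);i=1+np.argmax(st[1:,4])
ys,xs=np.nonzero(l==i);w=np.array([pt(o,c,u,v,114)[:2] for u,v in zip(xs,ys)],np.float32);print(st[i],cv2.minAreaRect(w))
# handle with top camera
o,c=cap('top');im=c['pixels'].astype(int);m=((im[...,0]>150)&(im[...,1]<70)&(im[...,2]<70)).astype(np.uint8);m[:150]=0;m[265:]=0;m[:,400:]=0;m[:,:180]=0
ys,xs=np.nonzero(m);print('handle',len(xs),pt(o,c,xs.mean(),ys.mean(),56))
go(534,290,210,3.1416-.2)
E
```

```text
time: 41.12
tool_pos: [586.1, -80.5, 91.3]
tcp_rot: [3.141, -0.0, 2.604]
contact_force: [1.4, -0.8, -1.6]
grip_width: 20.0
finger_force: 29.9
time: 42.12
tool_pos: [585.4, -80.4, 220.4]
tcp_rot: [-3.141, -0.002, 2.604]
contact_force: [-0.5, -1.0, -1.0]
grip_width: 59.8
finger_force: 0.0
[310 187  24  23 526] ((585.8043823242188, -81.23999786376953), (18.024547576904297, 17.97627830505371), 59.158058166503906)
handle 74 [541.45590932 297.65619172  56.        ]
dp [0.2338, 0.2918, 0.0103] rot [-0.0002, -0.0032, -0.3381]
```

```bash
python3 -m pendant '{"dp":[[0.2338,0.2918,0.01],[0.2338,0.2918,0.01],[0.2338,0.2918,0.01],[0.2338,0.2918,0.01],[0.2338,0.2918,0.01],[0.2338,0.2918,0.01],[0.2338,0.2918,0.01],[0.2338,0.2918,0.01]],"rotation":[[0,0,-0.1],[0,0,-0.2],[0,0,-0.338],[0,0,-0.338],[0,0,-0.338],[0,0,-0.338],[0,0,-0.338],[0,0,-0.338]]}' 0.08
python3 -m pendant '{"dp":[[0,0,0],[0,0,0],[0,0,0]],"rotation":[[0,0,0],[0,0,0],[0,0,0]]}'
cat >> h.py <<'E'
def red(o,c,z):
    im=c['pixels'].astype(int)
    m=((im[...,0]>215)&(im[...,1]<120)&(im[...,2]<120)).astype(np.uint8)
    n,l,st,ce=cv2.connectedComponentsWithStats(m);i=1+np.argmax(st[1:,4])
    cs,_=cv2.findContours((l==i).astype(np.uint8),cv2.RETR_EXTERNAL,cv2.CHAIN_APPROX_NONE);k=max(cs,key=len)[:,0]
    w=np.array([pt(o,c,u,v,z)[:2] for u,v in k],np.float32);r=cv2.minAreaRect(w)
    b=cv2.boxPoints(r);a=max([b[1]-b[0],b[2]-b[1]],key=np.linalg.norm);print('bar',r,'yaw',np.arctan2(a[1],a[0])%np.pi);return r
E
python3 - <<'E'
from h import *
o,c=cap('wrist','w18.png');np.save('w18.npy',[o,c],allow_pickle=True)
print(o['tool_pos']);red(o,c,56)
cv2.imwrite('pics/hd.png',cv2.resize(c['pixels'][80:300,200:500,::-1],None,fx=2.6,fy=2.6))
E
```

```text
time: 43.22
tool_pos: [534.4, 289.5, 210.3]
tcp_rot: [-3.14, -0.002, 2.942]
contact_force: [0.1, -0.1, -0.3]
grip_width: 80.1
finger_force: 0.0
time: 43.6
tool_pos: [535.2, 289.0, 211.7]
tcp_rot: [3.141, 0.0, 2.94]
contact_force: [-0.0, 0.8, 0.6]
grip_width: 79.9
finger_force: 0.0
[535.15648467 289.01723535 211.68027133]
bar ((534.6578979492188, 297.09771728515625), (91.04832458496094, 17.13970184326172), 41.91014862060547) yaw 0.7314698
```

View pics/hd.png

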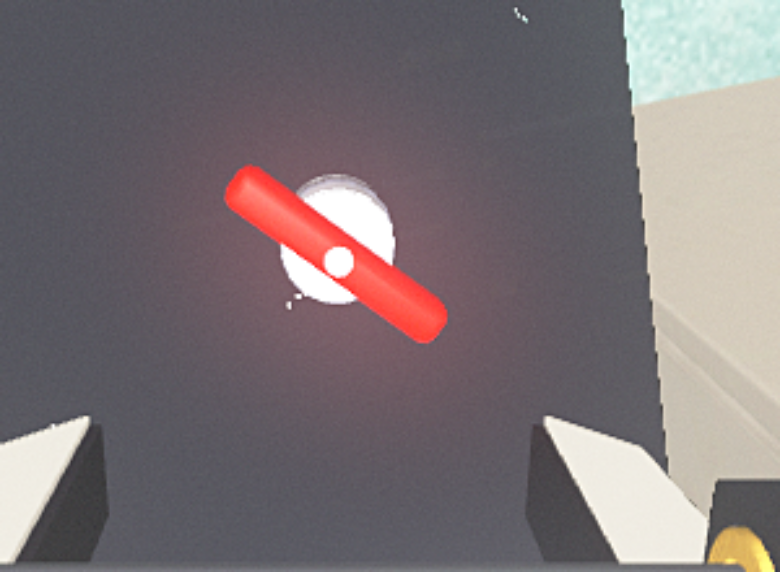

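Run:
```python
from h import *
o,c=np.load('w18.npy',allow_pickle=True)
im=c['pixels'].astype(int);s=(im[165:197,315:347].min(2)>190).astype(np.uint8)
n,l,st,ce=cv2.connectedComponentsWithStats(s)
for i in range(1,n):
    if st[i,4]>10: print(st[i],pt(o,c,*(ce[i]+[315,165]),57))
go(534.7,297.1,110,3.873)
```

```text
[ 13   0  19  14 143] [527.96215838 307.31892915  57.        ]
[ 10  10  11  12 106] [536.11491834 296.62014641  57.        ]
[  0  14  22  18 204] [543.36821839 288.79820317  57.        ]
dp [0.002, 0.0076, 0.1017] rot [0.0001, 0.0002, -0.9325]
```

```bash
python3 -m pendant '{"dp":[[0.0012,0.0074,0.05],[0.0012,0.0074,0.1017],[0.0012,0.0074,0.1017],[0.0012,0.0074,0.1017],[0.0012,0.0074,0.1017],[0.0012,0.0074,0.1017],[0.0012,0.0074,0.1017],[0.0012,0.0074,0.1017]],"rotation":[[0,0,-0.18],[0,0,-0.36],[0,0,-0.54],[0,0,-0.72],[0,0,-0.9325],[0,0,-0.9325],[0,0,-0.9325],[0,0,-0.9325]]}' 0.05
python3 -m pendant '{"dp":[[0,0,0],[0,0,0]],"rotation":[[0,0,0],[0,0,0]]}'
python3 - <<'E'
from h import *
o,c=cap('wrist','w19.png');print(proj(o,c,[535.6,296.8,56]))
red(o,c,56)
go(535.6,296.8,41,3.873)
E
```

```text
time: 44.65
tool_pos: [535.1, 297.3, 109.9]
tcp_rot: [-3.142, 0.0, -2.411]
contact_force: [0.4, 0.7, -0.3]
grip_width: 49.9
finger_force: 0.0
time: 44.9
tool_pos: [535.1, 297.4, 109.8]
tcp_rot: [3.142, 0.0, -2.41]
contact_force: [1.1, -0.0, -0.1]
grip_width: 49.9
finger_force: 0.0
(np.float64(318.822073352944), np.float64(221.4543038596535))
bar ((534.6410522460938, 295.017578125), (91.6165771484375, 15.5994234085083), 42.35153579711914) yaw 0.73917407
dp [0.0, -0.0008, 0.0689] rot [0.0, 0.0001, 0.0007]
```

```bash
python3 -m pendant '{"dp":[[0.0005,-0.001,0.03],[0.0005,-0.001,0.055],[0.0005,-0.001,0.0685],[0.0005,-0.001,0.0685],[0.0005,-0.001,0.0685]],"rotation":[[0,0,0],[0,0,0],[0,0,0],[0,0,0],[0,0,0]]}'
python3 -m pendant '{"dp":[[0,0,0],[0,0,0],[0,0,0],[0,0,0],[0,0,0],[0,0,0]],"rotation":[[0,0,0],[0,0,0],[0,0,0],[0,0,0],[0,0,0],[0,0,0]]}' 0.005
python3 -c "
from h import *
x,y,_=fx(-100,0);print(x,y);go(x,y,190,3.1416+FY)"
```

```text
time: 45.58
tool_pos: [536.1, 296.6, 42.3]
tcp_rot: [-3.141, 0.002, -2.409]
contact_force: [-0.7, 1.0, -0.7]
grip_width: 50.1
finger_force: 0.0
time: 46.32
tool_pos: [535.6, 296.2, 41.4]
tcp_rot: [-3.141, 0.0, -2.409]
contact_force: [0.4, -0.4, 1.2]
grip_width: 15.5
finger_force: 29.9
470.6321268204788 -54.27945887472521
dp [0.2826, -0.2172, -0.1486] rot [-0.0001, 0.0004, 0.9535]
```

```bash
python3 -m pendant '{"dp":[[0,0,-0.05],[0,0,-0.1],[0.1,-0.05,-0.1486],[0.2826,-0.2172,-0.1486],[0.2826,-0.2172,-0.1486],[0.2826,-0.2172,-0.1486],[0.2826,-0.2172,-0.1486],[0.2826,-0.2172,-0.1486]],"rotation":[[0,0,0],[0,0,0],[0,0,0.18],[0,0,0.36],[0,0,0.54],[0,0,0.72],[0,0,0.9535],[0,0,0.9535]]}'
python3 - <<'E'
from h import *
for f in ('w5','w3'):
    o,c=np.load(f+'.npy',allow_pickle=True)
    u,v=map(int,proj(o,c,fx(-100,0,83)));im=c['pixels'].astype(int);s=im[v-20:v+21,u-20:u+21].min(2)
    for th in (190,210):
        n,l,st,ce=cv2.connectedComponentsWithStats((s>th).astype(np.uint8));i=l[20,20]
        ys,xs=np.nonzero(l==i);w=np.array([pt(o,c,a+u-20,b+v-20,83)[:2] for a,b in zip(xs,ys)],np.float32)
        r=cv2.minAreaRect(w);print(f,i,r, 'rel',((np.radians(r[2])-FY+np.pi/4)%(np.pi/2))-np.pi/4, w.mean(0))
go(470.63,-54.28,190,3.1416+FY)
E
```

```text
time: 47.32
tool_pos: [469.5, -56.1, 189.7]
tcp_rot: [3.141, -0.001, 2.917]
contact_force: [0.7, -0.1, -2.8]
grip_width: 15.5
finger_force: 30.0
w5 4 ((470.8394470214844, -54.2930793762207), (11.14304256439209, 11.259387016296387), 74.53490447998047) rel -0.04891683595976559 [470.81418  -54.285385]
w5 3 ((470.84930419921875, -54.2196159362793), (10.98349380493164, 10.966839790344238), 74.18656158447266) rel -0.054996566412307324 [470.8734  -54.24386]
w3 4 ((470.9040222167969, -54.27069091796875), (11.227755546569824, 11.33321762084961), 74.62213897705078) rel -0.04739430676456724 [470.892    -54.262955]
w3 3 ((470.8074645996094, -54.104026794433594), (10.966609954833984, 10.8307523727417), 74.454345703125) rel -0.0503228518572727 [470.82874 -54.16733]
dp [-0.0007, 0.002, -0.0003] rot [0.0002, -0.0009, -0.0039]
```

```bash
python3 -m pendant '{"dp":[[-0.0007,0.002,0],[-0.0007,0.002,0],[-0.0007,0.002,0]],"rotation":[[0,0,0.046],[0,0,0.046],[0,0,0.046]]}'
python3 - <<'E'
from h import *
o,c=cap('wrist','w20.png');np.save('w20.npy',[o,c],allow_pickle=True)
T=Ttool(o)
print('btn exp',proj(o,c,(T@[0,0,-16,1])[:3]),'near end',proj(o,c,(T@[46,0,-15,1])[:3]))
im=c['pixels'].astype(int)
print(im[262:298,322][:, :].tolist())
s=(im[255:297,300:345].min(2)>120).astype(np.uint8);n,l,st,ce=cv2.connectedComponentsWithStats(s)
for i in range(1,n):
    if st[i,4]>10: print(st[i],ce[i]+[300,255], (np.linalg.inv(T)@np.r_[pt(o,c,*(ce[i]+[300,255]),o['tool_pos'][2]+16),1]).round(1))
go(470.85,-54.25,190,2.871)
E
```

```text
time: 47.7
tool_pos: [471.4, -51.8, 189.6]
tcp_rot: [3.141, -0.001, 2.876]
contact_force: [-0.7, 0.6, -3.3]
grip_width: 15.6
finger_force: 30.0
btn exp (np.float64(322.1533051697075), np.float64(279.12094568633734)) near end (np.float64(322.19792871551516), np.float64(180.06901221007556))
[[255, 83, 79], [255, 85, 81], [255, 86, 75], [255, 81, 69], [255, 84, 75], [255, 80, 73], [255, 59, 46], [255, 217, 225], [251, 255, 255], [254, 255, 255], [254, 254, 255], [254, 254, 255], [254, 254, 254], [254, 254, 254], [254, 254, 254], [254, 254, 254], [254, 254, 255], [254, 254, 254], [254, 254, 255], [254, 254, 255], [254, 254, 254], [254, 254, 254], [254, 254, 254], [254, 254, 254], [254, 254, 255], [254, 255, 255], [254, 255, 255], [255, 219, 232], [255, 60, 40], [255, 74, 61], [255, 79, 70], [255, 88, 74], [255, 75, 68], [255, 78, 66], [255, 84, 85], [139, 89, 92]]
[ 11  14  22  21 370] [321.52432432 279.05135135] [  0.   -0.3 -16.    1. ]
dp [-0.0001, -0.0026, -0.0004] rot [0.0002, -0.0008, 0.0055]
```

```bash
python3 -m pendant '{"dp":[[0,-0.0023,0],[0,-0.0023,0.03],[0,-0.0023,0.059],[0,-0.0023,0.059],[0,-0.0023,0.059],[0,-0.0023,0.059],[0,-0.0023,0.059],[0,-0.0023,0.059]],"rotation":[[0,0,0.0055],[0,0,0.0055],[0,0,0.0055],[0,0,0.0055],[0,0,0.0055],[0,0,0.0055],[0,0,0.0055],[0,0,0.0055]]}'
python3 -c "
from h import *
go(470.85,-54.25,130,2.871)"
```

```text
time: 48.75
tool_pos: [471.2, -54.7, 131.3]
tcp_rot: [3.142, 0.001, 2.869]
contact_force: [0.3, 0.2, -3.0]
grip_width: 15.8
finger_force: 30.0
dp [0.0005, 0.0003, 0.0013] rot [0.0001, 0.0008, -0.0019]
```

```bash
python3 -m pendant '{"dp":[[0,0.0005,0],[0,0.0005,0.006],[0,0.0005,0.012],[0,0.0005,0.018],[0,0.0005,0.018],[0,0.0005,0.018]],"rotation":[[0,0,0],[0,0,0],[0,0,0],[0,0,0],[0,0,0],[0,0,0]]}'
python3 -m pendant '{"dp":[[0,0,0.005],[0,0,0.010],[0,0,0.010],[0,0,0.010]],"rotation":[[0,0,0],[0,0,0],[0,0,0],[0,0,0]]}'
```

```text
time: 49.5
tool_pos: [471.3, -54.2, 112.9]
tcp_rot: [3.141, 0.0, 2.869]
contact_force: [1.3, -0.3, -2.5]
grip_width: 15.6
finger_force: 30.0
time: 50.0
tool_pos: [471.3, -54.2, 102.9]
tcp_rot: [3.141, 0.0, 2.869]
contact_force: [-0.4, 0.5, -3.8]
grip_width: 15.7
finger_force: 30.0
```

```bash
python3 -m pendant '{"dp":[[0,0,0.005],[0,0,0.0085],[0,0,0.0095],[0,0,0.0095],[0,0,0.0095]],"rotation":[[0,0,0],[0,0,0],[0,0,0],[0,0,0],[0,0,0]]}'
python3 -m pendant '{"dp":[[0,0,0],[0,0,0],[0,0,0]],"rotation":[[0,0,0],[0,0,0],[0,0,0]]}' 0.03
python3 -m pendant '{"dp":[[0,0,0],[0,0,0],[0,0,0],[0,0,0]],"rotation":[[0,0,0],[0,0,0],[0,0,0],[0,0,0]]}' 0.005
python3 -c "
from h import *
go(470.85,-54.25,93,2.871)"
```

```text
time: 50.62
tool_pos: [471.3, -54.1, 93.4]
tcp_rot: [3.141, 0.0, 2.869]
contact_force: [-0.1, -0.1, -3.0]
grip_width: 15.6
finger_force: 30.0
time: 51.0
tool_pos: [471.4, -54.2, 93.6]
tcp_rot: [3.142, 0.001, 2.869]
contact_force: [0.7, -0.2, 0.3]
grip_width: 30.2
finger_force: 0.0
time: 51.5
tool_pos: [471.2, -54.2, 93.4]
tcp_rot: [3.142, 0.0, 2.869]
contact_force: [0.1, -0.9, 0.1]
grip_width: 15.5
finger_force: 30.0
dp [0.0003, -0.0002, 0.0004] rot [0.0001, 0.0001, -0.0019]
```

```bash
python3 -m pendant '{"dp":[[0,0,0],[0,0,0],[0,0,0],[0,0,0],[0,0,0],[0,0,0],[0,0,0],[0,0,0]],"rotation":[[0,0,0.14],[0,0,0.28],[0,0,0.42],[0,0,0.56],[0,0,0.7],[0,0,0.84],[0,0,0.98],[0,0,1.1]]}'
python3 -c "
from h import *
o=get_obs();print(o['moment'],o['joint_positions'])"
python3 -m pendant '{"dp":[[0,0,0],[0,0,0],[0,0,0],[0,0,0]],"rotation":[[0,0,0.05],[0,0,0.1],[0,0,0.1],[0,0,0.1]]}'
python3 -c "
from h import *
o=get_obs();print(o['moment'])"
```

```text
time: 52.5
tool_pos: [471.9, -52.9, 93.5]
tcp_rot: [3.14, -0.002, 1.765]
contact_force: [4.6, 6.4, -0.6]
grip_width: 15.7
finger_force: 30.0
[ 1.18653848 -0.687132    0.22628904] [-0.27479602  0.41188451  1.84033022  0.00308081  0.88839656 -0.47071758]
time: 53.0
tool_pos: [472.0, -52.9, 93.5]
tcp_rot: [3.139, -0.002, 1.669]
contact_force: [3.4, 5.9, -1.3]
grip_width: 15.6
finger_force: 30.0
[ 1.10546789 -0.63720402  0.10732884]
```

```bash
for i in 1 2; do python3 -m pendant '{"dp":[[0,0,0],[0,0,0],[0,0,0]],"rotation":[[0,0,0.05],[0,0,0.1],[0,0,0.1]]}' | sed -n '2,4p'
python3 -c "
from h import *
o=get_obs();print(o['moment'])"; done
```

```text
tool_pos: [472.2, -52.9, 93.5]
tcp_rot: [3.139, -0.002, 1.568]
contact_force: [3.8, 6.4, -1.6]
[ 1.12164826 -0.78550888  0.05466059]
tool_pos: [472.3, -52.9, 93.5]
tcp_rot: [3.139, -0.002, 1.468]
contact_force: [5.1, 6.5, -1.1]
[ 1.13873012 -0.86606584  0.10114381]
```

```bash
for i in 1 2 3; do python3 -m pendant '{"dp":[[0,0,0],[0,0,0],[0,0,0]],"rotation":[[0,0,0.03],[0,0,0.06],[0,0,0.06]]}' | sed -n '2,4p'
python3 -c "
from h import *
o=get_obs();print(o['moment'])"; done
```

```text
tool_pos: [472.4, -52.9, 93.5]
tcp_rot: [3.139, -0.002, 1.409]
contact_force: [4.8, 7.1, -2.6]
[ 1.13977843 -0.87510267  0.3531049 ]
tool_pos: [472.4, -53.0, 93.5]
tcp_rot: [3.139, -0.002, 1.35]
contact_force: [4.6, 7.0, -1.9]
[ 1.0392717  -0.81068101  0.61610802]
tool_pos: [472.4, -53.1, 93.5]
tcp_rot: [3.139, -0.002, 1.29]
contact_force: [4.9, 6.1, -1.9]
[ 0.95197794 -0.8118529   0.81289975]
```

```bash
python3 -m pendant '{"dp":[[0,0,0],[0,0,0],[0,0,0],[0,0,0],[0,0,-0.03],[0,0,-0.08],[0,0,-0.14],[0,0,-0.14]],"rotation":[[0,0,0],[0,0,0],[0,0,0],[0,0,0],[0,0,0],[0,0,0],[0,0,0],[0,0,0]]}' 0.06
python3 -m pendant '{"dp":[[0.03,0.0,-0.04],[0.03,0,-0.04],[0.03,0,-0.04]],"rotation":[[0,0,0],[0,0,0],[0,0,0]]}'
python3 - <<'E'
from h import *
o,c=cap('wrist','w21.png');np.save('w21.npy',[o,c],allow_pickle=True)
r=red(o,c,108);print('tool',o['tool_pos'],o['tcp_rot'])
cv2.imwrite('pics/fin.png',c['pixels'][:,:,::-1])
E
```

```text
time: 55.88
tool_pos: [473.5, -54.8, 237.8]
tcp_rot: [3.132, -0.0, 1.289]
contact_force: [-0.3, -0.8, -1.1]
grip_width: 60.1
finger_force: 0.0
time: 56.25
tool_pos: [478.9, -25.4, 272.0]
tcp_rot: [-3.139, 0.0, 1.29]
contact_force: [-0.6, 0.3, 0.2]
grip_width: 59.7
finger_force: 0.0
bar ((471.25762939453125, -53.2532958984375), (89.02654266357422, 14.233063697814941), 83.78440856933594) yaw 1.4623135
tool [478.86867674 -25.37775885 271.99528091] [-3.13937613e+00  3.95233972e-04  1.28954414e+00]
```

View pics/fin.png

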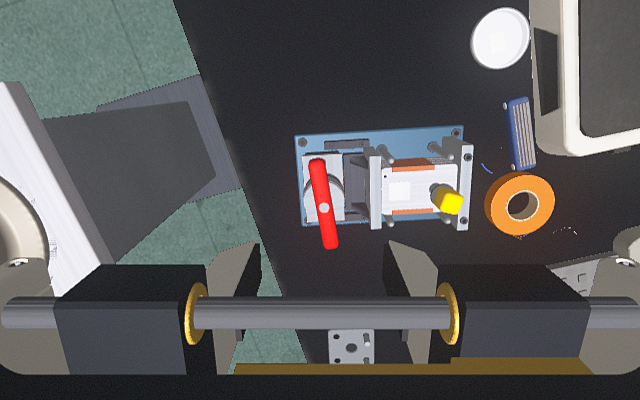

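```bash
python3 -c "
from h import *
go(471,-54,150,1.462)"
```

```text
dp [-0.0294, 0.0009, 0.1218] rot [-0.003, 0.0002, -0.173]
```

```bash
python3 -m pendant '{"dp":[[-0.0294,0.0009,0.03],[-0.0294,0.0009,0.08],[-0.0294,0.0009,0.1218],[-0.0294,0.0009,0.1218],[-0.0294,0.0009,0.1218],[-0.0294,0.0009,0.1218]],"rotation":[[0,0,-0.173],[0,0,-0.173],[0,0,-0.173],[-0.003,0,-0.173],[-0.003,0,-0.173],[-0.003,0,-0.173]]}' | sed -n 2,3p
python3 -m pendant '{"dp":[[0,0,0],[0,0,0.02],[0,0,0.045],[0,0,0.0565],[0,0,0.0565],[0,0,0.0565]],"rotation":[[0,0,0],[0,0,0],[0,0,0],[0,0,0],[0,0,0],[0,0,0]]}' | sed -n 2,3p
python3 -m pendant '{"dp":[[0,0,0],[0,0,0],[0,0,0],[0,0,0],[0,0,0],[0,0,0]],"rotation":[[0,0,0],[0,0,0],[0,0,0],[0,0,0],[0,0,0],[0,0,0]]}' 0.005
python3 -c "
from h import *
print(get_obs()['moment'])"
for i in 1 2 3 4; do python3 -m pendant '{"dp":[[0,0,0],[0,0,0]],"rotation":[[0,0,0.05],[0,0,0.05]]}' | sed -n 3,4p
python3 -c "
from h import *
print(get_obs()['moment'])"; done
```

```text
tool_pos: [473.2, -54.1, 153.2]
tcp_rot: [3.136, 0.001, 1.462]
tool_pos: [473.0, -54.0, 96.0]
tcp_rot: [3.137, 0.0, 1.462]
time: 58.55
tool_pos: [472.4, -53.8, 95.1]
tcp_rot: [3.139, 0.0, 1.462]
contact_force: [0.1, -0.3, 1.0]
grip_width: 15.8
finger_force: 30.0
[-0.0444886   0.10355657  0.01195613]
tcp_rot: [3.139, 0.0, 1.413]
contact_force: [-0.2, 1.5, 1.1]
[-0.08107065  0.09654113  0.23835931]
tcp_rot: [3.139, 0.0, 1.364]
contact_force: [0.1, -0.3, 0.4]
[-0.08804507  0.09461588  0.48248082]
tcp_rot: [3.138, -0.0, 1.315]
contact_force: [0.4, -0.1, 1.1]
[-0.08704004  0.03394902  0.73182749]
tcp_rot: [3.139, -0.0, 1.265]
contact_force: [0.1, -0.7, 1.0]
[-0.21991863  0.11379051  0.78346132]
```

```bash
for i in 1 2 3 4; do python3 -m pendant '{"dp":[[0,0,0],[0,0,0],[0,0,0]],"rotation":[[0,0,-0.015],[0,0,-0.03],[0,0,-0.045]]}' | sed -n 3p
python3 -c "
from h import *
print(get_obs()['moment'][2])"; done
```

```text
tcp_rot: [3.139, -0.0, 1.308]
0.5658869440884506
tcp_rot: [3.139, -0.0, 1.353]
0.3070659900161389
tcp_rot: [3.139, -0.0, 1.398]
0.08582980609339948
tcp_rot: [3.139, 0.0, 1.443]
-0.016474865902902196
```

```bash
python3 -m pendant '{"dp":[[0,0,0],[0,0,0],[0,0,0],[0,0,0],[0,0,-0.03],[0,0,-0.08],[0,0,-0.14],[0,0,-0.14]],"rotation":[[0,0,0],[0,0,0],[0,0,0],[0,0,0],[0,0,0],[0,0,0],[0,0,0],[0,0,0]]}' 0.06
python3 -m pendant '{"dp":[[0.03,0.0,-0.035],[0.03,0,-0.035],[0.03,0,-0.035],[0.03,0,-0.035],[0.03,0,-0.035]],"rotation":[[0,0,0],[0,0,0],[0,0,0],[0,0,0],[0,0,0]]}' | sed -n 2,3p
python3 - <<'E'
from h import *
o,c=cap('wrist','w22.png');np.save('w22.npy',[o,c],allow_pickle=True)
red(o,c,108)
im=c['pixels'].astype(int);T=Ttool(o)
m=((im[...,0]>190)&(im[...,1]>205)&(im[...,2]<110)).astype(np.uint8);m[250:]=0
n,l,st,ce=cv2.connectedComponentsWithStats(m);i=1+np.argmax(st[1:,4])
ys,xs=np.nonzero(l==i);w=np.array([pt(o,c,u,v,114)[:2] for u,v in zip(xs,ys)],np.float32);print('pin',st[i],cv2.minAreaRect(w),fx(18,0))
# profile along fixture x across the jaw/plate boundary at y=10, z=68..74
for x in np.arange(-52,-32,1.0):
    u,v=proj(o,c,fx(x,-12,70));print(int(x),im[int(round(v)),int(round(u))].tolist(),end=' ')
print()
P=[proj(o,c,fx(x,y,70)) for x,y in((-70,-50),(60,-50),(60,50),(-70,50))];P=np.array(P);a,b=P.min(0).astype(int),P.max(0).astype(int)
cv2.imwrite('pics/fin2.png',cv2.resize(c['pixels'][a[1]:b[1],a[0]:b[0],::-1],None,fx=4,fy=4,interpolation=cv2.INTER_CUBIC)[:600,:800])
E
```

```text
time: 62.05
tool_pos: [474.3, -54.3, 239.6]
tcp_rot: [3.129, 0.001, 1.442]
contact_force: [0.7, 0.0, -1.3]
grip_width: 60.2
finger_force: 0.0
tool_pos: [475.3, -24.4, 269.2]
tcp_rot: [3.14, 0.0, 1.441]
bar ((470.7635803222656, -53.31808090209961), (88.22899627685547, 13.90164852142334), 82.94456481933594) yaw 1.4476554
pin [437 213  23  21 323] ((587.2300415039062, -82.11397552490234), (18.0745906829834, 17.611459732055664), 58.7036018371582) [np.float64(585.7622171723139), np.float64(-80.14569740254946), 28]
-52 [99, 99, 97] -51 [95, 88, 95] -50 [225, 224, 227] -49 [212, 216, 226] -48 [211, 217, 224] -47 [212, 218, 224] -46 [207, 210, 221] -45 [200, 204, 217] -44 [201, 205, 217] -43 [200, 205, 216] -42 [206, 210, 221] -41 [201, 207, 219] -40 [194, 196, 203] -39 [199, 194, 205] -38 [237, 236, 243] -37 [237, 236, 243] -36 [234, 233, 240] -35 [232, 232, 239] -34 [231, 229, 237] -33 [232, 231, 239]
```

View pics/fin2.png

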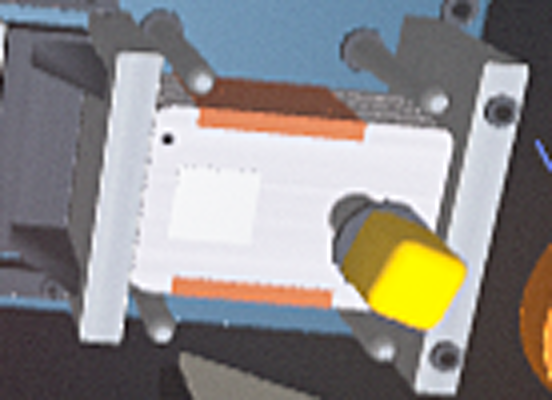

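```bash
python3 -c "
from h import *
print(get_obs()['contact_force']);print(workorder.close_job())"
```

```text
[ 0.31200384 -0.54055656 -0.21121387]
the job is handed in; nothing more can be done
None
```

The job is handed in, and the verdict was not shown to me: all four plates found on the bench are stacked in the nest, the pin is down the bore, and the handle is home on the spindle and turned until the jaw stiffened on the pack. I could not measure the jaw force after letting go; I inferred it from the handle torque, which reached about 0.8 N m before I eased it off.

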